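# Count three full reagent bottles into the carrying tray

### The arm

A 7-joint arm with a two-finger parallel gripper is mounted at the origin on the work surface. World frame = base frame: x ahead of the robot, y to its left, z up, the work surface at z = 0. Lengths are in m, angles in rad, forces in N, time in s.
With the tool pointing down it reaches from about 0.4 to 0.9 m from the base axis. Payload 5.5 kg.
Tool frame: the origin (TCP) lies midway between the tips of the shut fingers; the grasp point (between the pads) lies 19 mm behind it; z points along the fingers, y is the line along which they close (so a half turn about z gives the same grasp; the last joint's range is limited). The gripper opens to 92 mm and grips with 3 to 60 N. Pads are 19 mm wide; open, the fingers measure 130 mm over their backs; the gripper's body (75 mm by 190 mm) begins 47 mm behind the grasp point.
Start: joints at [-0.876, 0.501, -0.427, 1.55, 0.221, 1.138, -0.21], TCP at [0.272, 0.59, 0.193] pointing down, gripper open.
Joint ranges: [-2.88, 2.88], [-0.31, 2.03], [-1.54, 1.56], [0.2, 2.42], [-1.41, 4.55], [0.19, 2.02], [-2.57, 2.57]. Speed limits (rad/s): [2.57, 2.57, 3.14, 3.14, 3.14, 3.14, 3.14].

### API

Orientations are given as a 3x3 rotation matrix whose columns are the frame's x, y, z axes.
In Python, from workcell import robot, cams gives the robot as it stands.
- The arm moves only by the tool jog_arm, never from a script. Its argument "rows" is a list of rows, each an object with "delta_pos": the shift along the tool's x, y, z as a fraction of full scale, a list of three; "dr": the turn, a rotation vector about the tool's x, y, z as a fraction of full scale, a list of three. A call has 1 to 12 rows; each row is the pose to reach, as a shift and turn from the pose commanded when the call began, along the tool's axes at that moment, turning the shorter way round; what a row does not reach only later rows make up. Full scale, the value 1, is 0.25 m for a shift and 360 degrees for a turn. A row lasts 1/10 s, in which the tool goes at most 50 mm and 8.59 degrees, less where a joint would pass 70% of its speed; a pose out of reach is approached as far as the arm can. A call with a number of a shift or a turn outside -1 to 1 is refused whole. A call with a gripper value outside its range is refused whole. "hand" is the opening, from 0 (shut) to 1 (fully open), set as the call begins (left out, the last holds). The fingers move at their own pace and stop on an object; "squeeze" is the grip in N (left out, the last holds). Time passes only in rows, so rows that repeat a pose let the fingers close. It gives the time, the measured TCP pose, the force, the opening and the grip force at its end, in the units of the state.
- robot.sense(): the state, without advancing time (a new reading comes with each control period).
- cams.read_camera(name): name is "scene" or "top"; returns the picture (480x640x3 uint8, blue, green, red); there is no depth.
- cams.camera_model(name): a dict with "camera_matrix" (3x3 intrinsics, pixels), "R" (3x3) and "t" (3): a world point X has camera coordinates R X + t. Camera axes: x right, y down, z forward; pixel columns grow to the right and rows downward; lengths in m; the calibration is good to about 2 mm. A picture is of the moment at which its call begins. camera_model takes no time and is no camera call.
- robot.sign_off(): hands the job in; it is judged then, once.
The state is a dict: "clock": time; "joint_pos": joint angles; "qd": joint speeds; "effort": joint torques, N m; "tool_pos": TCP position; "eef_rot": TCP orientation; "ft_force": force on the tool from outside, world axes, zero at the start; "ft_torque": the same for the moment, N m; "finger_gap": opening from 0.0 (shut) to 1.0 (fully open); "grasp_force": force on a finger pad.
Only numpy, scipy, OpenCV 4.12 (cv2) and the standard library are available. Lean on these libraries where they do the work, as an engineer would, in place of code of your own. Each camera call takes 0.05 s, during which the arm holds its last target. There are 200 camera calls.

### The job

Count exactly three full white bottles from under the glass shelf into the grey tray and set them down standing upright beside the amber bottle that is already there. The white bottles look alike, full or empty, so heft each one you try; put an empty one back where it stood and leave the other white bottles standing in their places. Do not tip bottles over or drop them into the tray, knock the glass shelf or disturb the other things on the bench.

Things in the scene. Friction and masses are not known exactly. Their poses are not given: they have to be found in the camera images.
- bottle_1: One of six alike opaque white plastic bottles in a row under the front edge of the glass shelf. Origin: centre of its underside, z up. 130 mm tall; body 60 mm diameter to 78 mm up, tapering to a 42 mm neck at 91 mm; black cap 46 mm diameter from 103 to 130 mm. It is full (0.36 to 0.44 kg) or empty (0.05 to 0.07 kg): not seen, only felt on lifting. At least three of the six are full.
- bottle_2: Another of the six: the same looks and sizes as bottle_1, full or empty. Centres in the row are at least 80 mm apart.
- bottle_3: Another of the six: the same looks and sizes as bottle_1, full or empty. Centres in the row are at least 80 mm apart.
- bottle_4: Another of the six: the same looks and sizes as bottle_1, full or empty. Centres in the row are at least 80 mm apart.
- bottle_5: Another of the six: the same looks and sizes as bottle_1, full or empty. Centres in the row are at least 80 mm apart.
- bottle_6: Another of the six: the same looks and sizes as bottle_1, full or empty. Centres in the row are at least 80 mm apart.
- tray: Grey open plastic tray, fixed on the bench in front of the shelf, on the left or the right. Outside 180 mm (its x) by 290 mm (its y), walls 5 mm thick and 45 mm high, floor 5 mm thick. Origin: centre of its underside. An amber bottle (amber_packed) stands towards its +y end, 85 to 102 mm from the centre along y; the rest of the floor is free.
- shelf: Bench shelf, fixed: a clear glass board 140 mm deep (x), 700 mm wide (y), underside 310 mm over the bench, on uprights (50 by 25 mm) at y = -340 and 340 mm; open front and back. Origin: on the bench under its middle; -x faces the robot. The row of bottles stands on the bench at shelf x -30 to -40 mm, the glass edge (x = -70) over them; glassware stands 100 mm farther back.
- shelf_edge (a point): Middle of the lower front edge of the glass board, 310 mm above the bench. Amber and clear bottles stand on the board, up to 440 mm above the bench.
- amber_bottle: An amber glass stoppered bottle, 120 mm tall, 58 mm diameter body up to 63 mm, then narrow neck and 36 mm stopper. Origin: centre of its underside. A bystander: leave alone. It stands somewhere in the row of white bottles.
- amber_packed: An amber glass stoppered bottle, 120 mm tall, 58 mm diameter body up to 63 mm, then narrow neck and 36 mm stopper. Origin: centre of its underside. A bystander: leave alone. It stands in the tray and stays there.
- beaker: Glass beaker, 68 mm diameter, 90 mm tall, behind the row under the shelf. Origin: centre of underside. Leave alone.
- flask: Conical glass flask, 72 mm diameter at its foot, 95 mm tall, behind the row under the shelf. Origin: centre of underside. Leave alone.
- petri: Stack of clear petri dishes, 90 mm diameter, 45 mm tall, on the bench in front of the middle of the row. Origin: centre of underside. Leave alone.
- spatula: Steel spatula, 180 mm long, lying flat on the bench at the left. Origin: middle of its underside. Leave alone.
- wash_bottle: White wash bottle, 68 mm diameter, 160 mm tall with a spout to 200 mm, on the bench at the right. Origin: centre of underside. Leave alone.
- stirrer: Magnetic stirrer, fixed: white box 160 by 200 mm (its x, y), 93 mm high, on the bench on the other side from the tray. Origin: centre of its underside on the bench.

How it is judged:
By the outcome, as a careful person would: the job done as asked, in the order asked, and still so for the second after the job is handed in, with the robot touching nothing.
It also fails if it takes over 72 s, if anything falls off the work surface, if the arm or the gripper's body presses on something with over 40 N, if the wrist force passes 120 N, or if a joint passes its speed limit or range.

## Working session

There is one attempt and no reset: what is moved stays moved. The work goes in short steps, Python scripts to look and compute and a tool call to move; the robot and the scene stay as the last step left them, time stands still between calls to the robot, and variables do not carry over. Pictures are saved under pics/ and viewed, at most 10 in all, crops included, and the job is handed in when it is done.

Besides the shell and the picture viewer there is one more tool, called after ">>>" as name([rows], argument=value, ...), one row to a line, values as JSON. jog_arm: Moves the arm, as the interface text tells. Its arguments: {"type":"object","properties":{"rows":{"type":"array"},"hand":{"type":"number"},"squeeze":{"type":"number"}},"required":["rows"]}

```bash
mkdir -p pics; ls; python3 - <<'E'
from workcell import robot, cams
import cv2,numpy as np
np.set_printoptions(precision=4,suppress=True)
for n in("scene","top"):
    cv2.imwrite(f"pics/{n}0.png",cams.read_camera(n)); m=cams.camera_model(n)
    print(n,m["camera_matrix"],m["R"],m["t"],-m["R"].T@m["t"])
s=robot.sense()
for k in s: print(k,np.array(s[k]))
E
```

```text
pics
scene [[558.3416   0.     318.6706]
 [  0.     558.3416 241.919 ]
 [  0.       0.       1.    ]] [[ 0.3071  0.9516  0.0142]
 [ 0.5211 -0.1557 -0.8392]
 [-0.7963  0.2651 -0.5437]] [-0.1869 -0.1503  2.26  ] [ 1.9354 -0.4447  1.1053]
top [[515.2321   0.     322.5228]
 [  0.     515.2321 236.9092]
 [  0.       0.       1.    ]] [[-0.0176 -0.9998  0.0017]
 [-0.97    0.0166 -0.2423]
 [ 0.2423 -0.0059 -0.9702]] [0.0165 0.6273 1.3221] [0.2885 0.0139 1.4347]
clock 0.1
joint_pos [-0.8758  0.5018 -0.4268  1.5513  0.2208  1.1383 -0.2103]
qd [-0.0007 -0.002  -0.001  -0.0051 -0.0015 -0.0005 -0.0002]
effort [ -0.0115 -56.7875  -5.8387 -27.9916  -0.069    0.0239   0.    ]
tool_pos [0.2718 0.5897 0.1922]
eef_rot [[-0.9082  0.4185 -0.0008]
 [ 0.4185  0.9082 -0.0016]
 [ 0.     -0.0018 -1.    ]]
ft_force [-0.6433 -0.8415  0.6655]
ft_torque [-0.0184 -0.0139  0.0325]
grasp_force 0.0
finger_gap 0.9985048416827452
```

View pics/scene0.png

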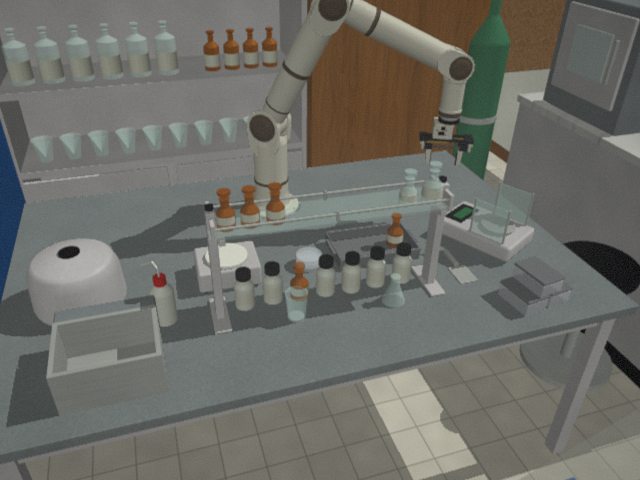

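View pics/top0.png

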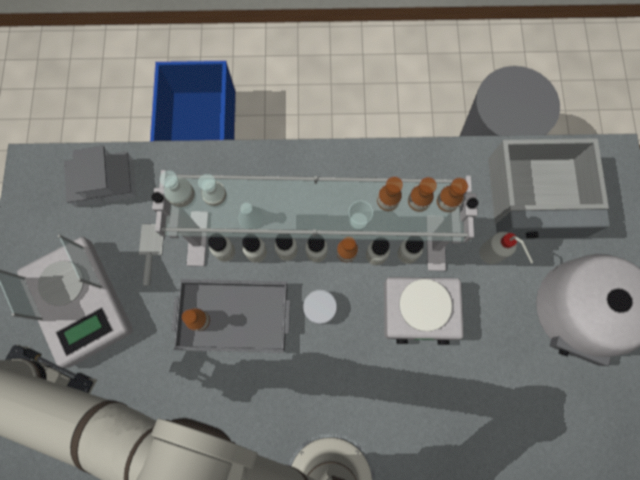

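The top view shows white bottles with caps at about (219,243), (252,244), (285,243), (317,243), (380,247) and (414,247). The amber one is at (347,248). The tray spans (178,282)-(288,350), with the packed amber bottle at its left (+y) end and the petri stack at (320,306).

```bash
python3 - <<'E'
import cv2,numpy as np
a=cv2.imread("pics/top0.png")[205:360,145:475]; b=cv2.imread("pics/scene0.png")[170:330,195:465]
a=cv2.resize(a,(792,372),interpolation=cv2.INTER_CUBIC)
cv2.imwrite("pics/c1.png",a)
b=cv2.resize(b,(792,469),interpolation=cv2.INTER_CUBIC);cv2.imwrite("pics/c2.png",b)
E
cat > h.py <<'E'
from workcell import robot, cams
import cv2,numpy as np
np.set_printoptions(precision=4,suppress=True)
M={n:cams.camera_model(n) for n in("scene","top")}
def ray(n,uv):
    m=M[n];d=m["R"].T@np.linalg.solve(m["camera_matrix"],[*uv,1]);return -m["R"].T@m["t"],d
def atz(n,uv,z):
    c,d=ray(n,uv);return c+d*(z-c[2])/d[2]
def proj(n,X):
    m=M[n];p=m["camera_matrix"]@(m["R"]@np.array(X)+m["t"]);return p[:2]/p[2]
E
python3 - <<'E'
from h import *
for uv in[(219,243),(252,244),(285,243),(317,243),(380,247),(414,247)]: print(uv,atz("top",uv,.13))
print("amber",atz("top",(347,248),.12), "amberpacked",atz("top",(191,317),.125))
for uv in[(180,284),(288,282),(287,350),(176,350)]: print("tray",atz("top",uv,.045))
for uv in[(163,231),(467,239)]: print("edge",atz("top",uv,.31))
print("petri",atz("top",(320,306),.045))
E
```

```text
(219, 243) [0.6026 0.2755 0.13  ]
(252, 244) [0.5984 0.1896 0.13  ]
(285, 243) [0.5996 0.1038 0.13  ]
(317, 243) [0.5982 0.0206 0.13  ]
(380, 247) [ 0.5847 -0.1429  0.13  ]
(414, 247) [ 0.5832 -0.2313  0.13  ]
amber [ 0.5858 -0.0577  0.12  ] amberpacked [0.4131 0.3411 0.125 ]
tray [0.5103 0.3949 0.045 ]
tray [0.5107 0.1015 0.045 ]
tray [0.33   0.1044 0.045 ]
tray [0.3351 0.3967 0.045 ]
edge [0.5892 0.3665 0.31  ]
edge [ 0.5589 -0.3178  0.31  ]
petri [0.4441 0.0155 0.045 ]
```

View pics/c1.png

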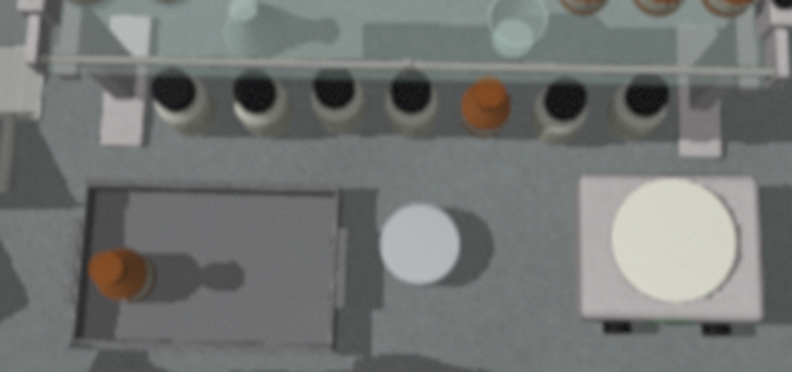

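View pics/c2.png

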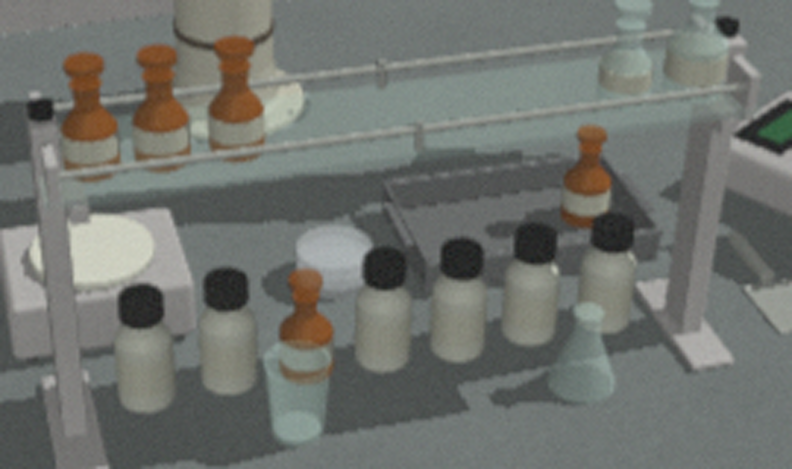

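Crop of the top view: six black caps just under the front edge, amber bottle fifth from the left. Crop of the scene view: all six white bottles and caps are clearly visible. Next I'll use cap-blob centroids from both cameras.

```bash
cat >> h.py <<'E'
def caps(imgs):
    out={}
    for n,seeds in imgs[1].items():
        g=imgs[0][n].max(axis=2); m=(g<45).astype(np.uint8)
        k,l,st,c=cv2.connectedComponentsWithStats(m)
        out[n]=[]
        for s in seeds:
            i=l[int(s[1]),int(s[0])]; out[n].append((tuple(c[i]),st[i,4]) if i else None)
    return out
def tri(obs):
    A=[];b=[]
    for n,uv in obs:
        c,d=ray(n,uv);d=d/np.linalg.norm(d);P=np.eye(3)-np.outer(d,d);A.append(P);b.append(P@c)
    return np.linalg.lstsq(np.vstack(A),np.hstack(b),rcond=None)[0]
def rot(yaw,pitch):  # pitch: approach angle below horizontal
    c,s=np.cos(pitch),np.sin(pitch)
    T=np.array([[-s,0,c],[0,1,0],[-c,0,-s]])
    cy,sy=np.cos(yaw),np.sin(yaw)
    return np.array([[cy,-sy,0],[sy,cy,0],[0,0,1]])@T
def go(grasp,R=None,s=None):
    """fractions that bring the GRASP point to world 'grasp' with orientation R"""
    from scipy.spatial.transform import Rotation as Ro
    s=s or robot.sense(); R0=np.array(s["eef_rot"]); R=R0 if R is None else R
    tcp=np.array(grasp)+.019*R[:,2]
    d=R0.T@(tcp-s["tool_pos"]); rv=Ro.from_matrix(R0.T@R).as_rotvec()
    print("delta_pos",(d/.25).round(4),"dr",(rv/2/np.pi).round(4),"rows>=",max(np.linalg.norm(d)/.05,np.degrees(np.linalg.norm(rv))/8.59).round(1))
def st():
    s=robot.sense();R=np.array(s["eef_rot"]);print("t",round(s["clock"],2),"grasp",np.array(s["tool_pos"])-.019*R[:,2],"z",R[:,2],"y",R[:,1],"F",np.array(s["ft_force"]),"gap",round(s["finger_gap"],3),"gf",round(s["grasp_force"],1),"q",np.array(s["joint_pos"]));return s
E
python3 - <<'E'
from h import *
T=[(217.5,242.5),(251.7,243.3),(284.6,242),(316.3,243),(380.8,246),(414.2,245)]
S=[(195+x/2.933,170+y/2.933) for x,y in[(613,232),(536,244),(462,260),(385,268),(226,289),(141,305)]]
im={n:cv2.imread(f"pics/{n}0.png") for n in M}
o=caps((im,{"top":T,"scene":S}))
for a,b in zip(o["top"],o["scene"]):
    print(a and (np.array(a[0]),a[1]),b and(np.array(b[0]),b[1]), tri([("top",a[0]),("scene",b[0])]) if a and b else "", atz("scene",b[0],.1165) if b else "")
# front glass edge, tri of edge ends
print(proj("top",[.565,.2,.31]),proj("scene",[.565,.2,.31]))
go((.42,.25,.30),rot(0.04,np.radians(50)))
print([m for m in dir(robot) if m[0]!="_"])
E
```

```text
(array([217.0486, 242.9243]), np.int32(185)) (array([403.4245, 249.5   ]), np.int32(106)) [0.6065 0.2839 0.1158] [0.6074 0.2839 0.1165]
(array([250.8764, 243.5618]), np.int32(178)) (array([376.9925, 252.812 ]), np.int32(133)) [0.6025 0.1942 0.1179] [0.6006 0.1951 0.1165]
(array([283.75  , 243.0694]), np.int32(144)) (array([352.007 , 257.8881]), np.int32(143)) [0.6031 0.1088 0.1157] [0.6044 0.109  0.1165]
(array([315.6429, 244.1548]), np.int32(168)) (array([325.8855, 261.0992]), np.int32(131)) [0.5983 0.0246 0.1171] [0.5975 0.0253 0.1165]
(array([380.1443, 246.4021]), np.int32(194)) None  
(array([413.9464, 245.8393]), np.int32(168)) (array([242.3826, 274.1043]), np.int32(115)) [ 0.5894 -0.2343  0.1159] [ 0.5901 -0.2348  0.1165]
[236.6306 240.2095] [378.4254 193.4301]
delta_pos [-1.1506 -0.9645 -0.3715] dr [-0.0265 -0.1091 -0.0719] rows>= 7.7
['MotionError', 'sense', 'sign_off']
```

```bash
python3 - <<'E'
from h import *
go((.34,.40,.32),rot(0.04,np.radians(45)))
E
```

```text
delta_pos [-0.6133 -0.5514 -0.4567] dr [-0.0297 -0.1227 -0.071 ] rows>= 6.1
```

>>> jog_arm([
  {"delta_pos": [0,0,-0.4],"dr": [0,0,0]},
  {"delta_pos": [0,0,-0.4],"dr": [0,0,0]},
  {"delta_pos": [-0.61,-0.55,-0.457],"dr": [-0.0297,-0.1227,-0.071]},
  {"delta_pos": [-0.61,-0.55,-0.457],"dr": [-0.0297,-0.1227,-0.071]},
  {"delta_pos": [-0.61,-0.55,-0.457],"dr": [-0.0297,-0.1227,-0.071]},
  {"delta_pos": [-0.61,-0.55,-0.457],"dr": [-0.0297,-0.1227,-0.071]},
  {"delta_pos": [-0.61,-0.55,-0.457],"dr": [-0.0297,-0.1227,-0.071]},
  {"delta_pos": [-0.61,-0.55,-0.457],"dr": [-0.0297,-0.1227,-0.071]},
  {"delta_pos": [-0.61,-0.55,-0.457],"dr": [-0.0297,-0.1227,-0.071]},
  {"delta_pos": [-0.61,-0.55,-0.457],"dr": [-0.0297,-0.1227,-0.071]},
], hand=0.75)

```text
clock: 1.1
tool_pos: [0.3522, 0.4016, 0.3068]
eef_rot: [[-0.708, -0.04, 0.705], [-0.028, 0.999, 0.028], [-0.706, 0.0, -0.708]]
ft_force: [-0.1, 0.4, -0.1]
finger_gap: 0.752
grasp_force: 0.0
```

```bash
python3 - <<'E'
from h import *
st(); go((.42,.21,.20),rot(0.04,np.radians(45)))
E
```

```text
t 1.1 grasp [0.3388 0.4011 0.3202] z [ 0.7053  0.0284 -0.7083] y [-0.04    0.9992  0.0003] F [-0.0597  0.393  -0.0783] gap 0.752 gf 0.0 q [-0.969   0.029  -0.4908  2.1404  0.938   1.0702 -0.3646]
delta_pos [ 0.1311 -0.7768  0.5479] dr [ 0.     -0.0003 -0.    ] rows>= 4.8
```

>>> jog_arm([
  {"delta_pos": [0.13,-0.777,0.548],"dr": [0,0,0]},
  {"delta_pos": [0.13,-0.777,0.548],"dr": [0,0,0]},
  {"delta_pos": [0.13,-0.777,0.548],"dr": [0,0,0]},
  {"delta_pos": [0.13,-0.777,0.548],"dr": [0,0,0]},
  {"delta_pos": [0.13,-0.777,0.548],"dr": [0,0,0]},
  {"delta_pos": [0.13,-0.777,0.548],"dr": [0,0,0]},
  {"delta_pos": [0.13,-0.777,0.548],"dr": [0,0,0]},
])

```text
clock: 1.8
tool_pos: [0.4249, 0.2681, 0.2339]
eef_rot: [[-0.703, -0.03, 0.71], [-0.01, 0.999, 0.032], [-0.711, 0.016, -0.703]]
ft_force: [-0.7, -0.0, 0.4]
finger_gap: 0.748
grasp_force: 0.0
```

```bash
python3 - <<'E'
from h import *
st(); R=rot(0.04,np.radians(45));go((.375,.18,.14),R);go((.525,.194,.155),R);go((.6025,.194,.117),R)
E
```

```text
t 1.8 grasp [0.4114 0.2674 0.2473] z [ 0.7103  0.0321 -0.7032] y [-0.0299  0.9994  0.0155] F [-0.6841 -0.0345  0.3875] gap 0.748 gf 0.0 q [-0.1144 -0.0787 -0.9797  2.4188  1.1436  0.6748 -0.4135]
delta_pos [ 0.4113 -0.3522  0.1873] dr [ 0.0006  0.0009 -0.0029] rows>= 2.9
delta_pos [-0.0539 -0.3132  0.573 ] dr [ 0.0006  0.0009 -0.0029] rows>= 3.3
delta_pos [-0.1639 -0.3248  0.9001] dr [ 0.0006  0.0009 -0.0029] rows>= 4.9
```

```bash
python3 - <<'E'
from h import *
go((.455,.23,.20),rot(-0.7,np.radians(55)))
E
```

```text
delta_pos [ 0.0343 -0.1879  0.2428] dr [0.0768 0.0264 0.0874] rows>= 5.0
```

>>> jog_arm([
  {"delta_pos": [0.034,-0.188,0.243],"dr": [0.0768,0.0264,0.0874]},
  {"delta_pos": [0.034,-0.188,0.243],"dr": [0.0768,0.0264,0.0874]},
  {"delta_pos": [0.034,-0.188,0.243],"dr": [0.0768,0.0264,0.0874]},
  {"delta_pos": [0.034,-0.188,0.243],"dr": [0.0768,0.0264,0.0874]},
  {"delta_pos": [0.034,-0.188,0.243],"dr": [0.0768,0.0264,0.0874]},
  {"delta_pos": [0.034,-0.188,0.243],"dr": [0.0768,0.0264,0.0874]},
  {"delta_pos": [0.034,-0.188,0.243],"dr": [0.0768,0.0264,0.0874]},
  {"delta_pos": [0.034,-0.188,0.243],"dr": [0.0768,0.0264,0.0874]},
])

```text
clock: 2.6
tool_pos: [0.4614, 0.2212, 0.1828]
eef_rot: [[-0.629, 0.641, 0.44], [0.522, 0.768, -0.371], [-0.576, -0.004, -0.818]]
ft_force: [-0.2, -0.5, 0.2]
finger_gap: 0.749
grasp_force: 0.0
```

```bash
python3 - <<'E'
from h import *
st(); R=rot(-0.7,np.radians(55));go((.455,.23,.2),R);go((.375,.18,.14),R);R=rot(0.04,np.radians(55));go((.54,.194,.17),R)
E
```

```text
t 2.6 grasp [0.453  0.2282 0.1983] z [ 0.4402 -0.3712 -0.8176] y [ 0.6407  0.7678 -0.0037] F [-0.2164 -0.5327  0.1883] gap 0.749 gf 0.0 q [-0.1888  0.3966 -0.9198  2.0616  0.9847  1.2417 -0.7576]
delta_pos [-0.0049  0.0106 -0.0046] dr [-0.0001  0.0004  0.0009] rows>= 0.1
delta_pos [ 0.2301 -0.3471  0.125 ] dr [-0.0001  0.0004  0.0009] rows>= 2.2
delta_pos [-0.2158  0.1477  0.2901] dr [-0.0677  0.0002 -0.0955] rows>= 4.9
```

>>> jog_arm([
  {"delta_pos": [-0.216,0.148,0.29],"dr": [-0.0677,0,-0.0955]},
  {"delta_pos": [-0.216,0.148,0.29],"dr": [-0.0677,0,-0.0955]},
  {"delta_pos": [-0.216,0.148,0.29],"dr": [-0.0677,0,-0.0955]},
  {"delta_pos": [-0.216,0.148,0.29],"dr": [-0.0677,0,-0.0955]},
  {"delta_pos": [-0.216,0.148,0.29],"dr": [-0.0677,0,-0.0955]},
  {"delta_pos": [-0.216,0.148,0.29],"dr": [-0.0677,0,-0.0955]},
  {"delta_pos": [-0.216,0.148,0.29],"dr": [-0.0677,0,-0.0955]},
  {"delta_pos": [-0.216,0.148,0.29],"dr": [-0.0677,0,-0.0955]},
], hand=0.7)

```text
clock: 3.4
tool_pos: [0.5513, 0.1964, 0.1554]
eef_rot: [[-0.817, -0.039, 0.575], [-0.031, 0.999, 0.023], [-0.576, 0.001, -0.818]]
ft_force: [-0.1, 0.2, -0.1]
finger_gap: 0.698
grasp_force: 0.0
```

```bash
python3 - <<'E'
from h import *
s=st(); R=rot(0.04,np.radians(55));go((.6025,.194,.117),R)
cv2.imwrite("pics/s1.png",cv2.resize(cams.read_camera("scene")[100:330,195:515],(800,575),interpolation=cv2.INTER_CUBIC))
print(proj("scene",np.array(s["tool_pos"])))
E
```

```text
t 3.4 grasp [0.5403 0.196  0.171 ] z [ 0.5755  0.0226 -0.8175] y [-0.0386  0.9993  0.0005] F [-0.1191  0.2195 -0.1283] gap 0.698 gf 0.0 q [ 0.2507  0.2564 -0.924   2.2872  1.3485  0.5289 -0.1552]
delta_pos [-0.0783 -0.0175  0.3193] dr [-0.0001  0.0005 -0.0002] rows>= 1.6
[372.2097 234.4161]
```

View pics/s1.png

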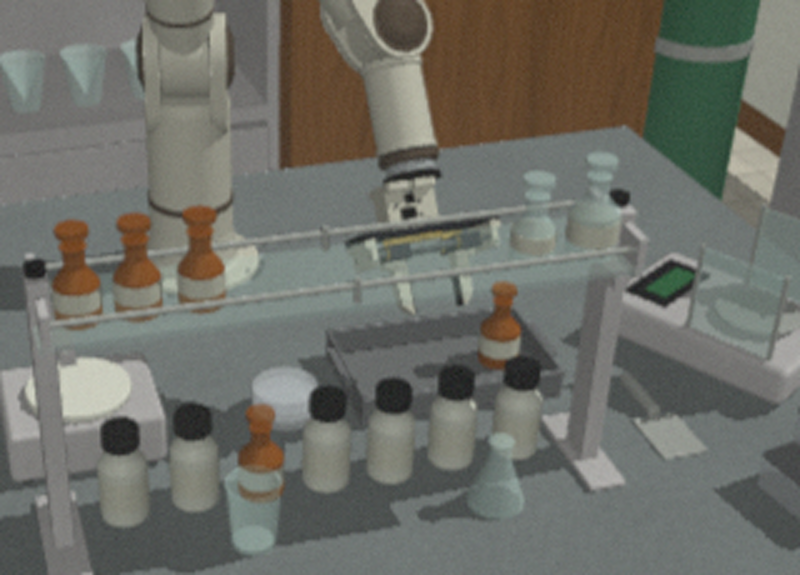

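The gripper stands in front of bottle 2 (cap at (457,385) in the crop), fingers at (405-470,300), clear of the shelf. Going in and closing.

>>> jog_arm([
  {"delta_pos": [-0.026,-0.0175,0.106],"dr": [0,0,0]},
  {"delta_pos": [-0.052,-0.0175,0.213],"dr": [0,0,0]},
  {"delta_pos": [-0.068,-0.0175,0.28],"dr": [0,0,0]},
  {"delta_pos": [-0.078,-0.0175,0.319],"dr": [0,0,0]},
  {"delta_pos": [-0.078,-0.0175,0.319],"dr": [0,0,0]},
])

```text
clock: 3.95
tool_pos: [0.613, 0.1947, 0.0995]
eef_rot: [[-0.819, -0.04, 0.573], [-0.032, 0.999, 0.024], [-0.574, 0.001, -0.819]]
ft_force: [-0.0, -0.4, -0.8]
finger_gap: 0.695
grasp_force: 0.0
```

>>> jog_arm([
  {"delta_pos": [0,0,0],"dr": [0,0,0]},
  {"delta_pos": [0,0,0],"dr": [0,0,0]},
  {"delta_pos": [0,0,0],"dr": [0,0,0]},
  {"delta_pos": [0,0,0],"dr": [0,0,0]},
  {"delta_pos": [0,0,0],"dr": [0,0,0]},
  {"delta_pos": [0,0,0],"dr": [0,0,0]},
], hand=0.35, squeeze=35)

```text
clock: 4.55
tool_pos: [0.6139, 0.1941, 0.102]
eef_rot: [[-0.816, -0.04, 0.576], [-0.033, 0.999, 0.023], [-0.577, 0.0, -0.817]]
ft_force: [-0.9, 0.9, 6.2]
finger_gap: 0.353
grasp_force: 7.1
```

```bash
python3 - <<'E'
from h import *
s=st(); R=rot(0.04,np.radians(55));p=np.array(s["tool_pos"])-.019*np.array(s["eef_rot"])[:,2]
go(p+[0,0,.02]);go(p+[-.01,0,.03])
E
```

```text
t 4.55 grasp [0.6029 0.1936 0.1176] z [ 0.5764  0.0235 -0.8168] y [-0.0401  0.9992  0.0004] F [-0.9267  0.9316  6.2446] gap 0.353 gf 7.1 q [ 0.1875  0.4728 -0.8134  2.203   1.6259  0.5763 -0.3032]
delta_pos [-0.0462  0.     -0.0653] dr [0. 0. 0.] rows>= 0.4
delta_pos [-0.0366  0.0017 -0.1211] dr [0. 0. 0.] rows>= 0.6
```

```bash
python3 - <<'E'
from h import *
a=cams.read_camera("scene")[190:310,290:450];b=cams.read_camera("top")[190:310,180:340]
im=np.hstack([cv2.resize(a,(400,300),interpolation=cv2.INTER_CUBIC),cv2.resize(b,(400,300),interpolation=cv2.INTER_CUBIC)])
cv2.imwrite("pics/s2.png",im)
E
```

```text
(no output)
```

View pics/s2.png

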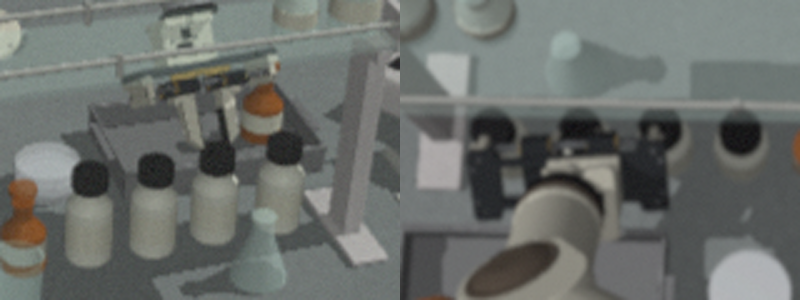

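```bash
python3 - <<'E'
from h import *
s=st();R=np.array(s["eef_rot"]);p=np.array(s["tool_pos"])
for nm,X in[("tcp",p),("gr",p-.019*R[:,2]),("tipL",p+.016*R[:,1]),("tipR",p-.016*R[:,1])]:
    u=proj("scene",X);v=proj("top",X);print(nm,u,"crop",(u-[290,190])*2.5,"top",v,(v-[180,190])*2.5+[400,0])
im={"scene":cams.read_camera("scene"),"top":cams.read_camera("top")}
o=caps((im,{"scene":[(403,249.5),(377,255),(352,258),(326,261)],"top":[(217,243)]}))
for a in o["scene"]: print(a, a and atz("scene",a[0],.1165))
E
```

```text
t 4.65 grasp [0.603  0.1936 0.1175] z [ 0.5764  0.0235 -0.8169] y [-0.0402  0.9992  0.0004] F [-0.5433  0.9776  5.5904] gap 0.351 gf 7.5 q [ 0.1874  0.473  -0.8133  2.2029  1.6259  0.5764 -0.3031]
tcp [378.0079 258.9244] crop [220.0196 172.311 ] top [251.7845 240.7739] [579.4613 126.9347]
gr [376.8752 253.0272] crop [217.188  157.5679] top [251.1123 243.4344] [577.7808 133.5859]
tipL [382.5806 257.9873] crop [231.4515 169.9684] top [245.7664 241.1082] [564.416  127.7706]
tipR [373.4105 259.8665] crop [208.5262 174.6663] top [257.8004 240.4396] [594.5011 126.0991]
((np.float64(403.56481481481484), np.float64(249.62962962962962)), np.int32(108)) [0.6083 0.284  0.1165]
((np.float64(376.9154929577465), np.float64(252.68309859154928)), np.int32(142)) [0.5999 0.1952 0.1165]
((np.float64(351.7857142857143), np.float64(258.10714285714283)), np.int32(140)) [0.6053 0.108  0.1165]
((np.float64(326.19117647058823), np.float64(261.18382352941177)), np.int32(136)) [0.5982 0.026  0.1165]
```

```bash
python3 - <<'E'
from h import *
s=robot.sense();R=np.array(s["eef_rot"]);p=np.array(s["tool_pos"])
for d in(0,.019,.04,.066,.1):print(d,proj("scene",p-d*R[:,2]-.016*R[:,1]),proj("scene",p-d*R[:,2]+.016*R[:,1]),proj("scene",p-d*R[:,2]+.035*R[:,1]))
a=cv2.imread("pics/scene0.png").astype(int);b=cams.read_camera("scene").astype(int)
d=abs(a-b).max(axis=2);g=b.mean(axis=2)
for v in range(222,278):
    print(v,"".join(("#" if g[v,u]>130 else "+" if g[v,u]>70 else "@") if d[v,u]>24 else ("o" if g[v,u]<40 else ".") for u in range(350,412)))
E
```

```text
0 [373.4209 259.869 ] [382.5904 257.9891] [387.9885 256.8823]
0.019 [372.2853 253.9561] [381.4601 252.108 ] [386.8612 251.02  ]
0.04 [371.0304 247.422 ] [380.211 245.609] [385.6156 244.5418]
0.066 [369.4772 239.334 ] [378.6649 237.5646] [384.0737 236.5229]
0.1 [367.4465 228.7604] [376.6436 227.0479] [382.058  226.0398]
222 #+++++..++@@@@@@@@@....+++++@@@@@@@@@@@+.+.++++++.............
223 #++.....@@@@@@@@@@@......++@@@@@@@@@@@+....+++++..............
224 #++..@@@..+@@@@@@@@@...@@@@@@@++..............................
225 #+.........@@@@@@@@@..@@@@@+.++++##+..........................
226 #+......@@@@@@@@@@@@...@@.+..+###+++..........................
227 #+.@@@@@@@@@@@+...+.........++###+............................
228 ++.++@@@@@++.+++++..........+++###............................
229 +...+@@...++#####+..........++####+...........................
230 ++........#++++##+...........+####+...........................
231 ++........++.+####...........+####+...........................
232 .............#####+..........+####............................
233 .............#####+.........@.####+...
[... 2272 characters left out ...]
..............................
268 ..............................................................
269 ..............................................................
270 ..............................................................
271 ..............................................................
272 ..............................................................
273 ..............................................................
274 ..............................................................
275 ..............................................................
276 ..............................................................
277 ..............................................................
```

>>> jog_arm([
  {"delta_pos": [0,0,0],"dr": [0,0,0]},
  {"delta_pos": [0,0,0],"dr": [0,0,0]},
  {"delta_pos": [0,0,0],"dr": [0,0,0]},
  {"delta_pos": [0,0,0],"dr": [0,0,0]},
], hand=0.3, squeeze=20)

```text
clock: 5.2
tool_pos: [0.6148, 0.1947, 0.1032]
eef_rot: [[-0.815, -0.041, 0.578], [-0.033, 0.999, 0.024], [-0.579, 0.0, -0.816]]
ft_force: [-3.1, 0.0, 11.9]
finger_gap: 0.301
grasp_force: 7.9
```

```bash
python3 - <<'E'
from h import *
s=st();p=np.array(s["tool_pos"])-.019*np.array(s["eef_rot"])[:,2]
go(p+[0,0,.02])
a=cv2.imread("pics/scene0.png").astype(int);b=cams.read_camera("scene").astype(int)
d=abs(a-b).max(axis=2);g=b.mean(axis=2)
for v in range(240,280):
    print(v,"".join(("#" if g[v,u]>130 else "+" if g[v,u]>70 else "@") if d[v,u]>24 else ("o" if g[v,u]<40 else ".") for u in range(360,395)))
E
```

```text
t 5.2 grasp [0.6038 0.1943 0.1187] z [ 0.5783  0.024  -0.8155] y [-0.0407  0.9992  0.0005] F [-3.1009  0.0129 11.8897] gap 0.301 gf 7.9 q [ 0.1873  0.4719 -0.8141  2.2019  1.6264  0.5769 -0.3032]
delta_pos [-0.0463  0.     -0.0652] dr [0. 0. 0.] rows>= 0.4
240 ......####.......+@@.+###..........
241 .......####.......@@.+###..........
242 .......+###.......@@.+##+..........
243 .......###+.......@@.+##+..........
244 ........+##.......@@.+#+...........
245 ........+##+.......@@.++...........
246 .......+++##+.........+............
247 ........+++#+....o.oo..............
248 .........++++..ooo.ooo.............
249 ..............ooo.oooo.............
250 .............o..oooooo.o...........
251 ............oo..o.o..ooo...........
252 ............ooooooo.oooo...........
253 ............o....oooo.oo...........
254 ............oooooo.ooooo...........
255 ...........ooooo.oo.oo.............
256 ...........oo...ooo..o.o...........
257 ..............oooooooooo...........
258 ............oooooooo.oo............
259 ............@@.ooooo..@............
260 .............+@@@@@@@@.............
261 ................++++...............
262 ...................................
263 ...................................
264 ...................................
265 ...................................
266 ...................................
267 ...................................
268 ...................................
269 ...................................
270 ...................................
271 ...................................
272 ...................................
273 ...................................
274 ...................................
275 ...................................
276 ...................................
277 ...................................
278 ...................................
279 ...................................
```

>>> jog_arm([
  {"delta_pos": [0,0,0],"dr": [0,0,0]},
  {"delta_pos": [0,0,0],"dr": [0,0,0]},
  {"delta_pos": [0,0,0],"dr": [0,0,0]},
  {"delta_pos": [0.02,0,-0.1],"dr": [0,0,0]},
  {"delta_pos": [0.05,0,-0.25],"dr": [0,0,0]},
  {"delta_pos": [0.08,0,-0.34],"dr": [0,0,0]},
  {"delta_pos": [0.08,0,-0.34],"dr": [0,0,0]},
], hand=0.7)

```text
clock: 5.95
tool_pos: [0.5466, 0.1907, 0.1601]
eef_rot: [[-0.816, -0.041, 0.576], [-0.034, 0.999, 0.022], [-0.577, -0.002, -0.817]]
ft_force: [0.3, 0.1, -0.1]
finger_gap: 0.696
grasp_force: 0.0
```

```bash
python3 - <<'E'
from h import *
s=st();R=np.array(s["eef_rot"]);p=np.array(s["tool_pos"])
b=cams.read_camera("scene");t=cams.read_camera("top")
o=caps(({"scene":b},{"scene":[(403,249.5),(377,255),(352,258),(326,261)]}))
for a in o["scene"]: print(a[0], atz("scene",a[0],.1165))
def mark(im,n,off,k):
    im=cv2.resize(im[off[1]:off[1]+100,off[0]:off[0]+100],None,fx=k,fy=k,interpolation=cv2.INTER_CUBIC)
    for d,c in((0,(0,0,255)),(.019,(0,255,0)),(.066,(255,0,0))):
        for sg in(-1,1):
            q=(proj(n,p-d*R[:,2]+sg*.032*R[:,1])-off+.5)*k; cv2.circle(im,tuple(int(x) for x in q),2,c,-1)
    return im
cv2.imwrite("pics/s3.png",np.hstack([mark(b,"scene",(325,190),4),mark(t,"top",(205,200),4)]))
E
```

```text
t 5.95 grasp [0.5357 0.1903 0.1756] z [ 0.5763  0.0222 -0.8169] y [-0.0406  0.9992 -0.0015] F [ 0.3352  0.0606 -0.0757] gap 0.696 gf 0.0 q [ 0.2674  0.2273 -0.927   2.2986  1.318   0.5087 -0.1246]
(np.float64(403.69827586206895), np.float64(249.22413793103448)) [0.6062 0.2854 0.1165]
(np.float64(377.00735294117646), np.float64(252.90441176470588)) [0.6011 0.195  0.1165]
(np.float64(352.03521126760563), np.float64(258.1478873239437)) [0.6057 0.1086 0.1165]
(np.float64(325.985401459854), np.float64(261.1094890510949)) [0.5976 0.0256 0.1165]
```

View pics/s3.png

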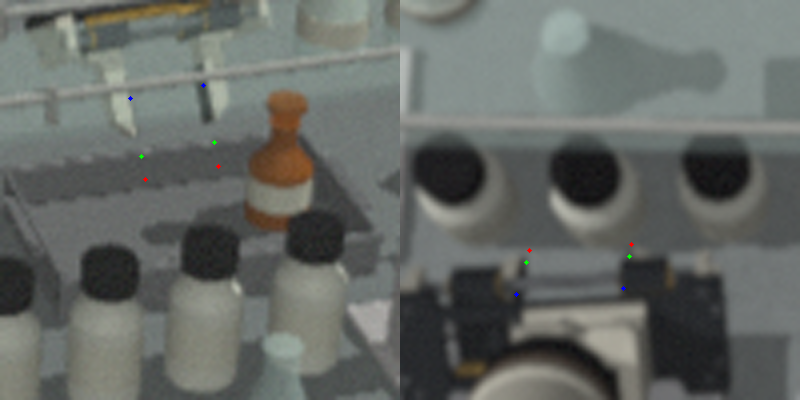

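```bash
python3 - <<'E'
from h import *
s=robot.sense();R=np.array(s["eef_rot"]);p=np.array(s["tool_pos"])
for a,b,sg in(((358,223.2),(261,265),-1),((377,220.5),(235.7,266),1)):
    X=tri([("scene",a),("top",b)]);print(X,proj("scene",X)-a,proj("top",X)-b,"tool frame rel tcp",R.T@(X-p))
t=cams.read_camera("top").mean(axis=2).astype(int)
a=cv2.imread("pics/top0.png").mean(axis=2)
for v in range(254,276):print(v," ".join("%3d"%t[v,u] for u in range(228,270)))
E
```

```text
[0.5297 0.1563 0.1921] [ 0.6821 -0.0935] [0.8527 0.2702] tool frame rel tcp [-0.0027 -0.0329 -0.0385]
[0.5291 0.2201 0.1907] [ 0.1344 -0.0231] [0.17   0.0568] tool frame rel tcp [-0.0034  0.0309 -0.0363]
254  91  89  83  81  80  82  83  81  84  83  84  82  85  83  82  89 109 138 155 162 163 162 155 151 145 140 136 132 124 120 114 107  99  92  88  83  82  80  81  82  84  81
255  91  85  84  83  82  83  83  84  84  84  83  82  82  84  82  82  92 109 131 147 154 156 152 151 146 141 137 131 124 114 107  99  92  86  85  83  82  83  81  84  82  83
256  90  87  84  82  83  85  84  82  85  86  82  83  82  82  83  82  83  92 108 126 135 137 143 141 137 132 127 121 112 105 100  93  88  86  83  82  84  83  82  84  84  82
257  86  85  85  85  83  83  83  83  83  82  83  82  82  84  84  82  82  84  94 107 115 123 128 125 120 113 111 105  99  98  93  89  86  85  83  85  83  82  84  83  84  83
258  86  87  87  86  85  85  85  84  86  83  85  83  82  84  83  80  81  82  87  94 104 108 116 111 102  98  97  95  92  91  89  87  86  85  84  83  86  84  83  82  83  81
259  87  85  89  86  84  85  83  84 
[... 2187 characters left out ...]
  41  41  42
272  43  46  53  59  64  67  64  67  78  93 101 102 104 104 103 103 104 105 102 102 102 104 103 106 108 108 111 112 109 109 105  94  70  47  43  40  45  44  45  43  43  41
273  43  50  51  59  61  53  44  52  79 100 108 111 111 111 110 109 107 107 103  99 100  98  95  95  95  98  96  95  93  91  89  79  58  44  42  43  43  44  43  43  39  40
274  39  42  48  55  54  47  35  44  70  87  92  93  94  90  90  89  88  87  83  81  81  79  75  73  75  74  74  73  70  73  72  69  59  58  58  60  63  60  51  41  41  38
275  39  37  36  43  46  40  32  39  54  66  68  70  71  70  73  74  76  76  74  74  74  77  75  75  81  82  82  82  87  89  90  90  89  92  93  96 100  94  74  46  42  40
```

Scene and top crops: the real fingertips (scene crop (132,133),(208,122)) triangulate about 37 mm behind the reported TCP along the tool axis. That explains the miss, and bottle 2 has not moved. I'll correct the offset.

```bash
sed -i 's/\.019\*/.056*/g' h.py; python3 - <<'E'
from h import *
st(); R=rot(0.04,np.radians(55));go((.602,.1945,.116),R);go((.59,.1945,.133),R)
E
```

```text
t 6.1 grasp [0.5163 0.1887 0.2044] z [ 0.5747  0.0215 -0.818 ] y [-0.038   0.9993 -0.0004] F [0.693  0.2663 0.2504] gap 0.7 gf 0.0 q [ 0.2664  0.2339 -0.923   2.2956  1.3222  0.5099 -0.1265]
delta_pos [-0.0773  0.0106  0.4867] dr [-0.0002  0.0003 -0.0002] rows>= 2.5
delta_pos [-0.0772  0.0124  0.4035] dr [-0.0002  0.0003 -0.0002] rows>= 2.1
```

>>> jog_arm([
  {"delta_pos": [-0.077,0.011,0.08],"dr": [0,0,0]},
  {"delta_pos": [-0.077,0.011,0.2],"dr": [0,0,0]},
  {"delta_pos": [-0.077,0.011,0.3],"dr": [0,0,0]},
  {"delta_pos": [-0.077,0.011,0.38],"dr": [0,0,0]},
  {"delta_pos": [-0.077,0.011,0.44],"dr": [0,0,0]},
  {"delta_pos": [-0.077,0.011,0.487],"dr": [0,0,0]},
  {"delta_pos": [-0.077,0.011,0.487],"dr": [0,0,0]},
])

```text
clock: 6.8
tool_pos: [0.6333, 0.1957, 0.0667]
eef_rot: [[-0.82, -0.037, 0.571], [-0.031, 0.999, 0.021], [-0.571, -0.0, -0.821]]
ft_force: [0.0, 0.3, 0.5]
finger_gap: 0.695
grasp_force: 0.0
```

>>> jog_arm([
  {"delta_pos": [0,0,0],"dr": [0,0,0]},
  {"delta_pos": [0,0,0],"dr": [0,0,0]},
  {"delta_pos": [0,0,0],"dr": [0,0,0]},
  {"delta_pos": [0,0,0],"dr": [0,0,0]},
  {"delta_pos": [0,0,0],"dr": [0,0,0]},
  {"delta_pos": [0,0,0],"dr": [0,0,0]},
], hand=0.4, squeeze=30)

```text
clock: 7.4
tool_pos: [0.6337, 0.1969, 0.0707]
eef_rot: [[-0.817, -0.039, 0.575], [-0.032, 0.999, 0.023], [-0.576, -0.0, -0.818]]
ft_force: [0.6, -0.5, 0.1]
finger_gap: 0.495
grasp_force: 30.0
```

```bash
python3 - <<'E'
from h import *
s=st();p=np.array(s["tool_pos"])-.056*np.array(s["eef_rot"])[:,2]
go(p+[0,0,.02])
E
```

```text
t 7.4 grasp [0.6015 0.1956 0.1165] z [ 0.5752  0.0226 -0.8177] y [-0.0394  0.9992 -0.0001] F [ 0.6035 -0.5407  0.0691] gap 0.495 gf 30.0 q [ 0.1535  0.5658 -0.7699  2.1695  1.7371  0.6014 -0.3754]
delta_pos [-0.0461 -0.     -0.0654] dr [0. 0. 0.] rows>= 0.4
```

Solid grasp on the cap (0.495 ≈ 46 mm). Hefting it.

>>> jog_arm([
  {"delta_pos": [-0.012,0,-0.016],"dr": [0,0,0]},
  {"delta_pos": [-0.023,0,-0.033],"dr": [0,0,0]},
  {"delta_pos": [-0.035,0,-0.049],"dr": [0,0,0]},
  {"delta_pos": [-0.046,0,-0.065],"dr": [0,0,0]},
  {"delta_pos": [-0.046,0,-0.065],"dr": [0,0,0]},
  {"delta_pos": [-0.046,0,-0.065],"dr": [0,0,0]},
  {"delta_pos": [-0.046,0,-0.065],"dr": [0,0,0]},
  {"delta_pos": [-0.046,0,-0.065],"dr": [0,0,0]},
])

```text
clock: 8.2
tool_pos: [0.6334, 0.1968, 0.0899]
eef_rot: [[-0.818, -0.039, 0.574], [-0.032, 0.999, 0.023], [-0.575, -0.0, -0.818]]
ft_force: [-0.1, 0.1, -0.7]
finger_gap: 0.495
grasp_force: 30.0
```

```bash
python3 - <<'E'
from h import *
s=st();p=np.array(s["tool_pos"])-.056*np.array(s["eef_rot"])[:,2]
R=rot(0.04,np.radians(55));Rp=rot(-0.7,np.radians(55))
go(p+[0,0,-.0195],R)
go((.52,.20,.20),R); go((.46,.25,.20),Rp)
E
```

```text
t 8.2 grasp [0.6012 0.1955 0.1357] z [ 0.5743  0.0226 -0.8184] y [-0.0393  0.9992 -0.    ] F [-0.0646  0.0908 -0.7448] gap 0.495 gf 30.0 q [ 0.1664  0.522  -0.7825  2.1632  1.6528  0.5825 -0.3016]
delta_pos [0.0451 0.0001 0.0638] dr [-0.0001  0.0002 -0.0001] rows>= 0.4
delta_pos [ 0.1176  0.0307 -0.3967] dr [-0.0001  0.0002 -0.0001] rows>= 2.1
delta_pos [ 0.3349  0.1533 -0.5493] dr [0.0676 0.0002 0.0963] rows>= 4.9
```

Fz = -0.74 N, so bottle 2 is empty. I'll put it back and go to bottle 3.

>>> jog_arm([
  {"delta_pos": [0.015,0,0.02],"dr": [0,0,0]},
  {"delta_pos": [0.03,0,0.042],"dr": [0,0,0]},
  {"delta_pos": [0.04,0,0.056],"dr": [0,0,0]},
  {"delta_pos": [0.045,0,0.064],"dr": [0,0,0]},
  {"delta_pos": [0.045,0,0.064],"dr": [0,0,0]},
  {"delta_pos": [0.045,0,0.064],"dr": [0,0,0]},
])

```text
clock: 8.8
tool_pos: [0.6338, 0.1972, 0.0706]
eef_rot: [[-0.817, -0.04, 0.575], [-0.032, 0.999, 0.023], [-0.575, 0.0, -0.818]]
ft_force: [0.1, 0.7, 0.3]
finger_gap: 0.493
grasp_force: 30.0
```

>>> jog_arm([
  {"delta_pos": [0,0,0],"dr": [0,0,0]},
  {"delta_pos": [0,0,0],"dr": [0,0,0]},
  {"delta_pos": [0,0,0],"dr": [0,0,0]},
  {"delta_pos": [0,0,0],"dr": [0,0,0]},
  {"delta_pos": [0,0,-0.06],"dr": [0,0,0]},
  {"delta_pos": [0,0,-0.15],"dr": [0,0,0]},
  {"delta_pos": [0,0,-0.3],"dr": [0,0,0]},
  {"delta_pos": [0,0,-0.3],"dr": [0,0,0]},
], hand=0.7)

```text
clock: 9.6
tool_pos: [0.5901, 0.1969, 0.1355]
eef_rot: [[-0.815, -0.042, 0.578], [-0.034, 0.999, 0.025], [-0.579, 0.0, -0.815]]
ft_force: [0.1, 0.4, 0.3]
finger_gap: 0.7
grasp_force: 0.0
```

```bash
python3 - <<'E'
from h import *
st(); R=rot(0.04,np.radians(55));go((.555,.1085,.18),R);go((.603,.1085,.116),R)
b=cams.read_camera("scene")
o=caps(({"scene":b},{"scene":[(403,249.5),(377,255),(352,258),(326,261)]}))
for a in o["scene"]: print(a[0], atz("scene",a[0],.1165))
E
```

```text
t 9.6 grasp [0.5577 0.1955 0.1811] z [ 0.5784  0.0245 -0.8154] y [-0.0421  0.9991  0.0002] F [0.1217 0.4307 0.3396] gap 0.7 gf 0.0 q [ 0.205   0.3616 -0.8493  2.2318  1.4742  0.5463 -0.2077]
delta_pos [ 0.0249 -0.3476 -0.0111] dr [0.0002 0.001  0.0003] rows>= 1.7
delta_pos [ 0.0167 -0.3557  0.3087] dr [0.0002 0.001  0.0003] rows>= 2.4
(np.float64(403.3644859813084), np.float64(249.1214953271028)) [0.6054 0.2846 0.1165]
(np.float64(376.76335877862596), np.float64(252.9770992366412)) [0.6013 0.1941 0.1165]
(np.float64(352.014598540146), np.float64(257.9270072992701)) [0.6046 0.109  0.1165]
(np.float64(325.97744360902254), np.float64(261.1278195488722)) [0.5977 0.0255 0.1165]
```

>>> jog_arm([
  {"delta_pos": [0.017,-0.18,-0.02],"dr": [0,0.001,0]},
  {"delta_pos": [0.017,-0.356,-0.02],"dr": [0,0.001,0]},
  {"delta_pos": [0.017,-0.356,0.0],"dr": [0,0.001,0]},
  {"delta_pos": [0.017,-0.356,0.06],"dr": [0,0.001,0]},
  {"delta_pos": [0.017,-0.356,0.14],"dr": [0,0.001,0]},
  {"delta_pos": [0.017,-0.356,0.22],"dr": [0,0.001,0]},
  {"delta_pos": [0.017,-0.356,0.28],"dr": [0,0.001,0]},
  {"delta_pos": [0.017,-0.356,0.308],"dr": [0,0.001,0]},
  {"delta_pos": [0.017,-0.356,0.308],"dr": [0,0.001,0]},
  {"delta_pos": [0.017,-0.356,0.308],"dr": [0,0.001,0]},
])

```text
clock: 10.65
tool_pos: [0.6344, 0.108, 0.0661]
eef_rot: [[-0.822, -0.04, 0.569], [-0.032, 0.999, 0.023], [-0.569, 0.0, -0.822]]
ft_force: [-0.7, 0.6, 0.1]
finger_gap: 0.704
grasp_force: 0.0
```

>>> jog_arm([
  {"delta_pos": [0,0,0],"dr": [0,0,0]},
  {"delta_pos": [0,0,0],"dr": [0,0,0]},
  {"delta_pos": [0,0,0],"dr": [0,0,0]},
  {"delta_pos": [0,0,0],"dr": [0,0,0]},
  {"delta_pos": [0,0,0],"dr": [0,0,0]},
], hand=0.4, squeeze=30)

```text
clock: 11.15
tool_pos: [0.6352, 0.1079, 0.0672]
eef_rot: [[-0.82, -0.04, 0.571], [-0.033, 0.999, 0.022], [-0.571, -0.0, -0.821]]
ft_force: [-0.2, -0.4, 2.6]
finger_gap: 0.495
grasp_force: 29.9
```

```bash
python3 - <<'E'
from h import *
st()
E
```

```text
t 11.15 grasp [0.6033 0.1067 0.1132] z [ 0.5705  0.0223 -0.821 ] y [-0.0395  0.9992 -0.0003] F [-0.2239 -0.4011  2.5801] gap 0.495 gf 29.9 q [ 0.3356  0.5245 -0.7419  2.2305  1.8591  0.4704 -0.3563]
```

>>> jog_arm([
  {"delta_pos": [-0.012,0,-0.016],"dr": [0,0,0]},
  {"delta_pos": [-0.023,0,-0.033],"dr": [0,0,0]},
  {"delta_pos": [-0.035,0,-0.049],"dr": [0,0,0]},
  {"delta_pos": [-0.046,0,-0.065],"dr": [0,0,0]},
  {"delta_pos": [-0.046,0,-0.065],"dr": [0,0,0]},
  {"delta_pos": [-0.046,0,-0.065],"dr": [0,0,0]},
  {"delta_pos": [-0.046,0,-0.065],"dr": [0,0,0]},
])

```text
clock: 11.85
tool_pos: [0.6348, 0.1078, 0.0863]
eef_rot: [[-0.821, -0.039, 0.569], [-0.032, 0.999, 0.022], [-0.57, -0.0, -0.822]]
ft_force: [-0.5, -0.0, 0.1]
finger_gap: 0.493
grasp_force: 29.9
```

```bash
python3 - <<'E'
from h import *
s=st();p=np.array(s["tool_pos"])-.056*np.array(s["eef_rot"])[:,2]
R=rot(0.04,np.radians(55));Rp=rot(-0.7,np.radians(55))
go((.53,.12,.185),R); go((.46,.255,.20),Rp);go((.555,.0255,.19),R)
E
```

```text
t 11.85 grasp [0.6029 0.1066 0.1323] z [ 0.5693  0.0224 -0.8218] y [-0.0393  0.9992 -0.    ] F [-0.509  -0.0076  0.1241] gap 0.493 gf 29.9 q [ 0.3346  0.4714 -0.7363  2.2247  1.7531  0.4343 -0.2681]
delta_pos [ 0.1167  0.0653 -0.338 ] dr [-0.0001 -0.0007 -0.0001] rows>= 1.8
delta_pos [ 0.3225  0.5292 -0.5538] dr [ 0.0673 -0.0007  0.0966] rows>= 4.9
delta_pos [ 0.0354 -0.3164 -0.306 ] dr [-0.0001 -0.0007 -0.0001] rows>= 2.2
```

Fz ≈ 0.1 N, so bottle 3 is empty too. Putting it back.

>>> jog_arm([
  {"delta_pos": [0.015,0,0.02],"dr": [0,0,0]},
  {"delta_pos": [0.03,0,0.042],"dr": [0,0,0]},
  {"delta_pos": [0.04,0,0.056],"dr": [0,0,0]},
  {"delta_pos": [0.045,0,0.064],"dr": [0,0,0]},
  {"delta_pos": [0.045,0,0.064],"dr": [0,0,0]},
  {"delta_pos": [0.045,0,0.064],"dr": [0,0,0]},
])

```text
clock: 12.45
tool_pos: [0.6352, 0.1082, 0.0672]
eef_rot: [[-0.821, -0.04, 0.57], [-0.032, 0.999, 0.023], [-0.57, 0.0, -0.821]]
ft_force: [1.0, 0.8, 1.4]
finger_gap: 0.493
grasp_force: 29.9
```

>>> jog_arm([
  {"delta_pos": [0,0,0],"dr": [0,0,0]},
  {"delta_pos": [0,0,0],"dr": [0,0,0]},
  {"delta_pos": [0,0,0],"dr": [0,0,0]},
  {"delta_pos": [0,0,0],"dr": [0,0,0]},
  {"delta_pos": [0,0,-0.06],"dr": [0,0,0]},
  {"delta_pos": [0,0,-0.15],"dr": [0,0,0]},
  {"delta_pos": [0,0,-0.3],"dr": [0,0,0]},
  {"delta_pos": [0,0,-0.3],"dr": [0,0,0]},
  {"delta_pos": [0,0,-0.3],"dr": [0,0,0]},
], hand=0.7)

```text
clock: 13.35
tool_pos: [0.5928, 0.1058, 0.1298]
eef_rot: [[-0.819, -0.039, 0.572], [-0.033, 0.999, 0.021], [-0.572, -0.002, -0.82]]
ft_force: [-0.2, -0.5, -0.4]
finger_gap: 0.696
grasp_force: 0.0
```

```bash
python3 - <<'E'
from h import *
st(); R=rot(0.04,np.radians(55));go((.5975,.0255,.117),R)
b=cams.read_camera("scene")
o=caps(({"scene":b},{"scene":[(403,249.5),(377,255),(352,258),(326,261)]}))
for a in o["scene"]: print(a[0], atz("scene",a[0],.1165))
E
```

```text
t 13.35 grasp [0.5608 0.1046 0.1757] z [ 0.5718  0.0213 -0.8201] y [-0.0395  0.9992 -0.0015] F [-0.2498 -0.5075 -0.4079] gap 0.696 gf 0.0 q [ 0.3629  0.2946 -0.765   2.2963  1.5289  0.3615 -0.119 ]
delta_pos [ 0.0242 -0.3214  0.2698] dr [-0.0002 -0.0003  0.0001] rows>= 2.1
(np.float64(403.7155172413793), np.float64(249.23275862068965)) [0.6063 0.2854 0.1165]
(np.float64(377.0444444444444), np.float64(252.88148148148147)) [0.601  0.1951 0.1165]
(np.float64(352.0774647887324), np.float64(258.11267605633805)) [0.6056 0.1088 0.1165]
(np.float64(325.9264705882353), np.float64(261.18382352941177)) [0.598  0.0253 0.1165]
```

>>> jog_arm([
  {"delta_pos": [0.024,-0.16,-0.03],"dr": [0,0,0]},
  {"delta_pos": [0.024,-0.321,-0.03],"dr": [0,0,0]},
  {"delta_pos": [0.024,-0.321,-0.02],"dr": [0,0,0]},
  {"delta_pos": [0.024,-0.321,0.04],"dr": [0,0,0]},
  {"delta_pos": [0.024,-0.321,0.12],"dr": [0,0,0]},
  {"delta_pos": [0.024,-0.321,0.2],"dr": [0,0,0]},
  {"delta_pos": [0.024,-0.321,0.25],"dr": [0,0,0]},
  {"delta_pos": [0.024,-0.321,0.27],"dr": [0,0,0]},
  {"delta_pos": [0.024,-0.321,0.27],"dr": [0,0,0]},
  {"delta_pos": [0.024,-0.321,0.27],"dr": [0,0,0]},
])

```text
clock: 14.4
tool_pos: [0.6284, 0.0278, 0.0691]
eef_rot: [[-0.822, -0.04, 0.569], [-0.032, 0.999, 0.023], [-0.569, 0.001, -0.822]]
ft_force: [0.1, -0.7, 0.3]
finger_gap: 0.701
grasp_force: 0.0
```

>>> jog_arm([
  {"delta_pos": [0,0,0],"dr": [0,0,0]},
  {"delta_pos": [0,0,0],"dr": [0,0,0]},
  {"delta_pos": [0,0,0],"dr": [0,0,0]},
  {"delta_pos": [0,0,0],"dr": [0,0,0]},
  {"delta_pos": [0,0,0],"dr": [0,0,0]},
], hand=0.4, squeeze=30)

```text
clock: 14.9
tool_pos: [0.6292, 0.0271, 0.0703]
eef_rot: [[-0.82, -0.039, 0.571], [-0.032, 0.999, 0.022], [-0.571, -0.001, -0.821]]
ft_force: [-1.3, -0.6, 3.6]
finger_gap: 0.49
grasp_force: 30.0
```

```bash
python3 - <<'E'
from h import *
st()
E
```

```text
t 14.9 grasp [0.5973 0.0258 0.1163] z [ 0.5705  0.0218 -0.821 ] y [-0.0391  0.9992 -0.0007] F [-1.3272 -0.5804  3.6009] gap 0.49 gf 30.0 q [ 0.5365  0.4932 -0.7461  2.2688  1.9748  0.3583 -0.3222]
```

>>> jog_arm([
  {"delta_pos": [-0.012,0,-0.016],"dr": [0,0,0]},
  {"delta_pos": [-0.023,0,-0.033],"dr": [0,0,0]},
  {"delta_pos": [-0.035,0,-0.049],"dr": [0,0,0]},
  {"delta_pos": [-0.046,0,-0.065],"dr": [0,0,0]},
  {"delta_pos": [-0.046,0,-0.065],"dr": [0,0,0]},
  {"delta_pos": [-0.046,0,-0.065],"dr": [0,0,0]},
  {"delta_pos": [-0.046,0,-0.065],"dr": [0,0,0]},
])

```text
clock: 15.6
tool_pos: [0.6285, 0.0274, 0.0891]
eef_rot: [[-0.821, -0.039, 0.569], [-0.032, 0.999, 0.023], [-0.569, 0.0, -0.822]]
ft_force: [0.7, 0.4, -3.5]
finger_gap: 0.492
grasp_force: 30.0
```

```bash
python3 - <<'E'
from h import *
s=st()
R=rot(0.04,np.radians(55));Rp=rot(-0.7,np.radians(55))
go((.53,.05,.185),R); go((.5,.15,.20),rot(-.3,np.radians(55)));go((.46,.255,.2),Rp)
E
```

```text
t 15.6 grasp [0.5967 0.0261 0.1352] z [ 0.5689  0.0226 -0.8221] y [-0.0394  0.9992  0.0002] F [ 0.7212  0.4334 -3.4921] gap 0.492 gf 30.0 q [ 0.5114  0.4294 -0.7114  2.2634  1.8546  0.302  -0.2289]
delta_pos [ 0.1013  0.1061 -0.3135] dr [-0.     -0.0008 -0.0001] rows>= 1.7
delta_pos [ 0.1588  0.4677 -0.4262] dr [ 0.0309 -0.0008  0.0443] rows>= 3.3
delta_pos [ 0.2983  0.8498 -0.5227] dr [ 0.0673 -0.0008  0.0966] rows>= 5.2
```

Fz = -3.5 N: bottle 4 is full. Withdrawing from under the shelf, then over to the tray.

>>> jog_arm([
  {"delta_pos": [0.01,0.01,-0.05],"dr": [0,0,0]},
  {"delta_pos": [0.03,0.02,-0.12],"dr": [0,0,0]},
  {"delta_pos": [0.055,0.03,-0.19],"dr": [0,0,0]},
  {"delta_pos": [0.08,0.05,-0.26],"dr": [0,0,0]},
  {"delta_pos": [0.1,0.09,-0.315],"dr": [0.006,0,0.009]},
  {"delta_pos": [0.113,0.16,-0.345],"dr": [0.012,0,0.018]},
  {"delta_pos": [0.127,0.25,-0.37],"dr": [0.018,0,0.027]},
  {"delta_pos": [0.142,0.35,-0.4],"dr": [0.025,0,0.036]},
  {"delta_pos": [0.159,0.468,-0.426],"dr": [0.031,0,0.044]},
  {"delta_pos": [0.19,0.56,-0.45],"dr": [0.04,0,0.057]},
  {"delta_pos": [0.22,0.65,-0.47],"dr": [0.048,0,0.07]},
  {"delta_pos": [0.245,0.72,-0.487],"dr": [0.056,0,0.082]},
])

```text
clock: 16.8
tool_pos: [0.5011, 0.2046, 0.1543]
eef_rot: [[-0.684, 0.554, 0.475], [0.458, 0.833, -0.311], [-0.568, 0.005, -0.823]]
ft_force: [1.1, -0.9, -3.6]
finger_gap: 0.494
grasp_force: 30.0
```

```bash
python3 - <<'E'
from h import *
s=st()
Rp=rot(-0.7,np.radians(55))
go((.46,.255,.19),Rp);go((.46,.255,.123),Rp)
for n,sl in(("top",None),): 
    t=cams.read_camera(n)
cv2.imwrite("pics/s4.png",np.hstack([cv2.resize(t[200:360,150:310],(400,400),interpolation=cv2.INTER_CUBIC),cv2.resize(cams.read_camera("scene")[170:330,300:460],(400,400),interpolation=cv2.INTER_CUBIC)]))
E
```

```text
t 16.8 grasp [0.4745 0.222  0.2004] z [ 0.4749 -0.3109 -0.8233] y [0.5535 0.8328 0.0047] F [ 1.0954 -0.9091 -3.62  ] gap 0.494 gf 30.0 q [-0.0787  0.4319 -0.9333  2.1115  1.1196  1.1233 -0.696 ]
delta_pos [ 0.1225  0.0622 -0.0349] dr [ 0.0109 -0.0012  0.0144] rows>= 0.8
delta_pos [0.2746 0.0609 0.1858] dr [ 0.0109 -0.0012  0.0144] rows>= 1.7
```

View pics/s4.png

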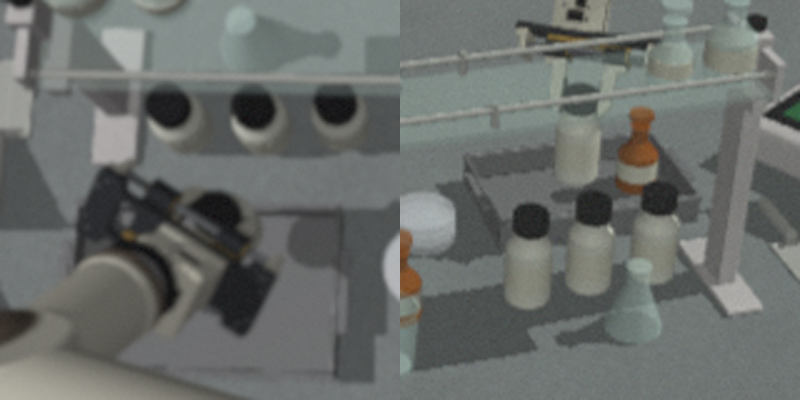

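The picture shows bottle 4 hanging upright over the tray (scene crop (578,140)), beside the packed amber bottle (637,150). All others are still standing. Lowering it now.

>>> jog_arm([
  {"delta_pos": [0.06,0.03,-0.02],"dr": [0.005,0,0.007]},
  {"delta_pos": [0.122,0.062,-0.035],"dr": [0.0109,-0.001,0.0144]},
  {"delta_pos": [0.14,0.062,-0.01],"dr": [0.0109,-0.001,0.0144]},
  {"delta_pos": [0.175,0.062,0.04],"dr": [0.0109,-0.001,0.0144]},
  {"delta_pos": [0.21,0.062,0.09],"dr": [0.0109,-0.001,0.0144]},
  {"delta_pos": [0.235,0.062,0.13],"dr": [0.0109,-0.001,0.0144]},
  {"delta_pos": [0.255,0.062,0.157],"dr": [0.0109,-0.001,0.0144]},
  {"delta_pos": [0.266,0.061,0.173],"dr": [0.0109,-0.001,0.0144]},
  {"delta_pos": [0.272,0.061,0.182],"dr": [0.0109,-0.001,0.0144]},
  {"delta_pos": [0.2746,0.061,0.186],"dr": [0.0109,-0.001,0.0144]},
  {"delta_pos": [0.2746,0.061,0.186],"dr": [0.0109,-0.001,0.0144]},
  {"delta_pos": [0.2746,0.061,0.186],"dr": [0.0109,-0.001,0.0144]},
])

```text
clock: 18.1
tool_pos: [0.4861, 0.2323, 0.0779]
eef_rot: [[-0.627, 0.643, 0.44], [0.526, 0.766, -0.368], [-0.574, 0.001, -0.819]]
ft_force: [-0.1, -0.8, -4.5]
finger_gap: 0.493
grasp_force: 30.0
```

```bash
python3 - <<'E'
from h import *
s=st();p=np.array(s["tool_pos"])-.056*np.array(s["eef_rot"])[:,2]
go(p+[0,0,.121-p[2]])
E
```

```text
t 18.1 grasp [0.4614 0.253  0.1237] z [ 0.4401 -0.3684 -0.8189] y [0.6425 0.7663 0.0005] F [-0.0932 -0.833  -4.4821] gap 0.493 gf 30.0 q [-0.2631  0.637  -0.8353  2.0645  1.2057  1.2065 -0.9651]
delta_pos [ 0.0063 -0.      0.009 ] dr [0. 0. 0.] rows>= 0.1
```

Still hanging, about 2.5 mm above the tray floor. Lowering the rest of the way until it touches.

>>> jog_arm([
  {"delta_pos": [0.004,0,0.005],"dr": [0,0,0]},
  {"delta_pos": [0.007,0,0.01],"dr": [0,0,0]},
  {"delta_pos": [0.007,0,0.01],"dr": [0,0,0]},
  {"delta_pos": [0.007,0,0.01],"dr": [0,0,0]},
])

```text
clock: 18.5
tool_pos: [0.4864, 0.2321, 0.0754]
eef_rot: [[-0.626, 0.643, 0.441], [0.526, 0.766, -0.369], [-0.575, 0.001, -0.818]]
ft_force: [-1.6, -0.9, 5.0]
finger_gap: 0.493
grasp_force: 30.0
```

```bash
python3 - <<'E'
from h import *
s=st()
E
```

```text
t 18.5 grasp [0.4617 0.2527 0.1212] z [ 0.441  -0.3693 -0.818 ] y [0.6427 0.7661 0.0006] F [-1.5555 -0.9419  4.9906] gap 0.493 gf 30.0 q [-0.266   0.6422 -0.832   2.0652  1.2115  1.2063 -0.9714]
```

>>> jog_arm([
  {"delta_pos": [0,0,0],"dr": [0,0,0]},
  {"delta_pos": [0,0,0],"dr": [0,0,0]},
  {"delta_pos": [0,0,0],"dr": [0,0,0]},
  {"delta_pos": [0,0,0],"dr": [0,0,0]},
  {"delta_pos": [0,0,-0.06],"dr": [0,0,0]},
  {"delta_pos": [0,0,-0.15],"dr": [0,0,0]},
  {"delta_pos": [0,0,-0.3],"dr": [0,0,0]},
  {"delta_pos": [0,0,-0.4],"dr": [0,0,0]},
], hand=0.7)

```text
clock: 19.3
tool_pos: [0.4405, 0.2711, 0.1585]
eef_rot: [[-0.629, 0.641, 0.441], [0.526, 0.767, -0.366], [-0.573, 0.001, -0.82]]
ft_force: [0.2, 0.8, -0.8]
finger_gap: 0.701
grasp_force: 0.0
```

```bash
python3 - <<'E'
from h import *
s=st()
R=rot(0.04,np.radians(55))
go((.50,.26,.22),rot(-.3,np.radians(55)));go((.53,.2845,.20),R)
im={"scene":cams.read_camera("scene"),"top":cams.read_camera("top")}
X=[.46,.254,.1215];o=caps((im,{"scene":[proj("scene",X)],"top":[proj("top",X)]}));print(o,proj("scene",X),proj("top",X))
print([ (a[0],atz("scene",a[0],.1165)) for a in caps((im,{"scene":[(242,274),(270,265),(271,269),(275,263),(326,261)]}))["scene"] if a])
print(proj("scene",[.59,-.145,.1165]),tri([("top",(380.14,246.4)),("scene",(195+226/2.933,170+289/2.933))]))
E
```

```text
t 19.3 grasp [0.4158 0.2916 0.2044] z [ 0.4405 -0.3665 -0.8195] y [0.641  0.7675 0.0014] F [ 0.1528  0.779  -0.7874] gap 0.701 gf 0.0 q [-0.2923  0.512  -0.9442  2.0158  1.0272  1.3182 -0.8884]
delta_pos [-0.3059  0.1683  0.1379] dr [-0.0359 -0.0001 -0.0517] rows>= 2.6
delta_pos [-0.2648  0.357   0.2071] dr [-0.067  -0.     -0.0961] rows>= 4.9
{'scene': [((np.float64(375.32608695652175), np.float64(227.07608695652175)), np.int32(92))], 'top': [((np.float64(229.2018779342723), np.float64(295.8544600938967)), np.int32(213))]} [376.9579 226.5665] [226.3293 298.0091]
[((np.float64(242.94262295081967), np.float64(273.9836065573771)), array([ 0.5899, -0.2331,  0.1165])), ((np.float64(271.7758620689655), np.float64(268.0344827586207)), array([ 0.5851, -0.1436,  0.1165])), ((np.float64(271.7758620689655), np.float64(268.0344827586207)), array([ 0.5851, -0.1436,  0.1165])), ((np.float64(271.7758620689655), np.float64(268.0344827586207)), array([ 0.5851, -0.1436,  0.1165]))]
[271.7082 269.0177] [ 0.5893 -0.1443  0.1177]
```

```bash
python3 - <<'E'
from h import *
go((.54,.279,.185),rot(.15,np.radians(50)))
E
```

```text
delta_pos [-0.2748  0.3776  0.281 ] dr [-0.081  -0.0127 -0.1071] rows>= 5.7
```

>>> jog_arm([
  {"delta_pos": [-0.06,0.08,0.03],"dr": [-0.0135,-0.002,-0.0178]},
  {"delta_pos": [-0.12,0.16,0.08],"dr": [-0.027,-0.004,-0.0357]},
  {"delta_pos": [-0.18,0.24,0.15],"dr": [-0.0405,-0.006,-0.0535]},
  {"delta_pos": [-0.22,0.3,0.2],"dr": [-0.054,-0.0085,-0.0714]},
  {"delta_pos": [-0.25,0.34,0.245],"dr": [-0.0675,-0.0106,-0.089]},
  {"delta_pos": [-0.275,0.378,0.281],"dr": [-0.081,-0.0127,-0.1071]},
  {"delta_pos": [-0.275,0.378,0.281],"dr": [-0.081,-0.0127,-0.1071]},
  {"delta_pos": [-0.275,0.378,0.281],"dr": [-0.081,-0.0127,-0.1071]},
], hand=0.68)

```text
clock: 20.2
tool_pos: [0.5767, 0.2778, 0.1379]
eef_rot: [[-0.761, -0.14, 0.633], [-0.111, 0.99, 0.086], [-0.639, -0.005, -0.769]]
ft_force: [0.9, 0.5, 0.2]
finger_gap: 0.68
grasp_force: 0.0
```

```bash
python3 - <<'E'
from h import *
st();R=rot(.15,np.radians(50));go((.606,.2845,.117),R)
E
```

```text
t 20.2 grasp [0.5412 0.2729 0.1809] z [ 0.633   0.0862 -0.7694] y [-0.1404  0.9901 -0.0046] F [0.8555 0.54   0.1967] gap 0.68 gf 0.0 q [ 0.0945  0.4333 -0.9236  2.2388  1.6676  0.6729 -0.4044]
delta_pos [-0.0401  0.0127  0.3647] dr [-0.0015 -0.0008 -0.0006] rows>= 1.8
```

>>> jog_arm([
  {"delta_pos": [-0.04,0.0127,0.05],"dr": [-0.0015,-0.0008,-0.0006]},
  {"delta_pos": [-0.04,0.0127,0.13],"dr": [-0.0015,-0.0008,-0.0006]},
  {"delta_pos": [-0.04,0.0127,0.21],"dr": [-0.0015,-0.0008,-0.0006]},
  {"delta_pos": [-0.04,0.0127,0.28],"dr": [-0.0015,-0.0008,-0.0006]},
  {"delta_pos": [-0.04,0.0127,0.34],"dr": [-0.0015,-0.0008,-0.0006]},
  {"delta_pos": [-0.04,0.0127,0.365],"dr": [-0.0015,-0.0008,-0.0006]},
  {"delta_pos": [-0.04,0.0127,0.365],"dr": [-0.0015,-0.0008,-0.0006]},
  {"delta_pos": [-0.04,0.0127,0.365],"dr": [-0.0015,-0.0008,-0.0006]},
])

```text
clock: 21.0
tool_pos: [0.6409, 0.2931, 0.0748]
eef_rot: [[-0.756, -0.155, 0.635], [-0.118, 0.988, 0.1], [-0.643, 0.001, -0.766]]
ft_force: [-1.2, -0.0, -0.2]
finger_gap: 0.682
grasp_force: 0.0
```

>>> jog_arm([
  {"delta_pos": [0,0,0],"dr": [0,0,0]},
  {"delta_pos": [0,0,0],"dr": [0,0,0]},
  {"delta_pos": [0,0,0],"dr": [0,0,0]},
  {"delta_pos": [0,0,0],"dr": [0,0,0]},
  {"delta_pos": [0,0,0],"dr": [0,0,0]},
], hand=0.4, squeeze=30)

```text
clock: 21.5
tool_pos: [0.6419, 0.2917, 0.0751]
eef_rot: [[-0.756, -0.154, 0.637], [-0.118, 0.988, 0.099], [-0.644, -0.0, -0.765]]
ft_force: [-1.5, -1.2, 4.2]
finger_gap: 0.496
grasp_force: 30.0
```

```bash
python3 - <<'E'
from h import *
s=st();p=np.array(s["tool_pos"])-.056*np.array(s["eef_rot"])[:,2]
go(p+[0,0,.02])
E
```

```text
t 21.5 grasp [0.6063 0.2861 0.118 ] z [ 0.6366  0.0989 -0.7648] y [-0.1537  0.9881 -0.0001] F [-1.458  -1.2148  4.2396] gap 0.496 gf 30.0 q [ 0.0475  0.6557 -0.8263  2.1321  1.8983  0.7187 -0.4803]
delta_pos [-0.0515 -0.     -0.0612] dr [0. 0. 0.] rows>= 0.4
```

>>> jog_arm([
  {"delta_pos": [-0.013,0,-0.015],"dr": [0,0,0]},
  {"delta_pos": [-0.026,0,-0.031],"dr": [0,0,0]},
  {"delta_pos": [-0.039,0,-0.046],"dr": [0,0,0]},
  {"delta_pos": [-0.0515,0,-0.061],"dr": [0,0,0]},
  {"delta_pos": [-0.0515,0,-0.061],"dr": [0,0,0]},
  {"delta_pos": [-0.0515,0,-0.061],"dr": [0,0,0]},
  {"delta_pos": [-0.0515,0,-0.061],"dr": [0,0,0]},
])

```text
clock: 22.2
tool_pos: [0.6414, 0.2915, 0.0941]
eef_rot: [[-0.757, -0.154, 0.635], [-0.118, 0.988, 0.099], [-0.643, 0.0, -0.766]]
ft_force: [-0.0, -0.0, -4.7]
finger_gap: 0.493
grasp_force: 30.0
```

```bash
python3 - <<'E'
from h import *
s=st();Rp=rot(-0.7,np.radians(55))
for g,R in[((.535,.275,.20),rot(.15,np.radians(50))),((.50,.22,.225),rot(-.2,np.radians(53))),((.46,.165,.225),Rp),((.46,.165,.19),Rp)]: go(g,R,s)
E
```

```text
t 22.2 grasp [0.6059 0.286  0.137 ] z [ 0.6353  0.0989 -0.7659] y [-0.1538  0.9881  0.    ] F [-0.0289 -0.0235 -4.6797] gap 0.493 gf 30.0 q [ 0.0585  0.6118 -0.838   2.1279  1.8318  0.6947 -0.4274]
delta_pos [ 0.0577 -0.0005 -0.3774] dr [0.0005 0.     0.0005] rows>= 1.9
delta_pos [ 0.1434 -0.2425 -0.5704] dr [0.0351 0.0083 0.0441] rows>= 3.2
delta_pos [ 0.3255 -0.4854 -0.7174] dr [0.0828 0.0131 0.1079] rows>= 5.7
delta_pos [ 0.4155 -0.4854 -0.6102] dr [0.0828 0.0131 0.1079] rows>= 5.7
```

Fz = -4.7 N: bottle 1 is full. I'll carry it over the bottle already placed, at enough height to clear it.

```bash
python3 - <<'E'
from h import *
s=st();Rp=rot(-0.7,np.radians(55));r=np.radians
for g,R in[((.565,.28,.17),rot(.15,r(50))),((.535,.275,.22),rot(.15,r(50))),((.51,.25,.28),rot(0,r(51.5))),((.48,.20,.28),rot(-.35,r(53))),((.46,.165,.27),Rp),((.46,.165,.19),Rp)]: go(g,R,s)
E
```

```text
t 22.2 grasp [0.6059 0.286  0.137 ] z [ 0.6353  0.0989 -0.7659] y [-0.1538  0.9881  0.    ] F [-0.0289 -0.0235 -4.6797] gap 0.493 gf 30.0 q [ 0.0585  0.6118 -0.838   2.1279  1.8318  0.6947 -0.4274]
delta_pos [ 0.0416  0.0008 -0.2073] dr [0.0005 0.     0.0005] rows>= 1.1
delta_pos [ 0.0062 -0.0005 -0.4387] dr [0.0005 0.     0.0005] rows>= 2.2
delta_pos [-0.0535 -0.1047 -0.6971] dr [0.0156 0.0042 0.019 ] rows>= 3.5
delta_pos [ 0.0783 -0.3276 -0.8031] dr [0.05   0.0082 0.0628] rows>= 4.4
delta_pos [ 0.2098 -0.4854 -0.8552] dr [0.0828 0.0131 0.1079] rows>= 5.7
delta_pos [ 0.4155 -0.4854 -0.6102] dr [0.0828 0.0131 0.1079] rows>= 5.7
```

>>> jog_arm([
  {"delta_pos": [0.021,0,-0.1],"dr": [0,0,0]},
  {"delta_pos": [0.04,0,-0.207],"dr": [0,0,0]},
  {"delta_pos": [0.024,0,-0.32],"dr": [0,0,0]},
  {"delta_pos": [0.006,0,-0.438],"dr": [0,0,0]},
  {"delta_pos": [-0.024,-0.03,-0.567],"dr": [0.006,0.001,0.007]},
  {"delta_pos": [-0.053,-0.08,-0.68],"dr": [0.0156,0.004,0.019]},
  {"delta_pos": [-0.03,-0.15,-0.73],"dr": [0.025,0.005,0.031]},
  {"delta_pos": [0.02,-0.24,-0.77],"dr": [0.037,0.006,0.046]},
  {"delta_pos": [0.078,-0.328,-0.803],"dr": [0.05,0.008,0.063]},
  {"delta_pos": [0.13,-0.4,-0.83],"dr": [0.062,0.01,0.08]},
  {"delta_pos": [0.18,-0.45,-0.845],"dr": [0.073,0.012,0.095]},
  {"delta_pos": [0.21,-0.485,-0.855],"dr": [0.0828,0.0131,0.108]},
])

```text
clock: 23.4
tool_pos: [0.4836, 0.1437, 0.2241]
eef_rot: [[-0.624, 0.648, 0.437], [0.53, 0.762, -0.372], [-0.574, -0.0, -0.819]]
ft_force: [0.2, 0.4, -4.3]
finger_gap: 0.497
grasp_force: 30.0
```

```bash
python3 - <<'E'
from h import *
s=st();Rp=rot(-0.7,np.radians(55))
go((.46,.165,.26),Rp);go((.46,.165,.125),Rp)
E
```

```text
t 23.4 grasp [0.4592 0.1645 0.2699] z [ 0.437  -0.3717 -0.8191] y [ 0.6476  0.7619 -0.0003] F [ 0.2017  0.3542 -4.33  ] gap 0.497 gf 30.0 q [ 0.0876  0.2327 -0.9971  2.1133  0.9161  1.1413 -0.5404]
delta_pos [0.0217 0.0042 0.0333] dr [-0.0004  0.     -0.0006] rows>= 0.2
delta_pos [0.3315 0.0043 0.4756] dr [-0.0004  0.     -0.0006] rows>= 2.9
```

>>> jog_arm([
  {"delta_pos": [0.03,0.004,0.045],"dr": [0,0,0]},
  {"delta_pos": [0.08,0.004,0.115],"dr": [0,0,0]},
  {"delta_pos": [0.13,0.004,0.19],"dr": [0,0,0]},
  {"delta_pos": [0.18,0.004,0.26],"dr": [0,0,0]},
  {"delta_pos": [0.23,0.004,0.33],"dr": [0,0,0]},
  {"delta_pos": [0.27,0.004,0.39],"dr": [0,0,0]},
  {"delta_pos": [0.3,0.004,0.433],"dr": [0,0,0]},
  {"delta_pos": [0.32,0.004,0.46],"dr": [0,0,0]},
  {"delta_pos": [0.3315,0.004,0.4756],"dr": [0,0,0]},
  {"delta_pos": [0.3315,0.004,0.4756],"dr": [0,0,0]},
  {"delta_pos": [0.3315,0.004,0.4756],"dr": [0,0,0]},
])

```text
clock: 24.5
tool_pos: [0.4858, 0.1457, 0.0796]
eef_rot: [[-0.626, 0.644, 0.439], [0.529, 0.765, -0.368], [-0.573, 0.002, -0.819]]
ft_force: [0.5, -1.2, -4.4]
finger_gap: 0.491
grasp_force: 30.0
```

```bash
python3 - <<'E'
from h import *
s=st();p=np.array(s["tool_pos"])-.056*np.array(s["eef_rot"])[:,2]
go(p+[0,0,.1225-p[2]])
E
```

```text
t 24.5 grasp [0.4612 0.1663 0.1255] z [ 0.4393 -0.3683 -0.8194] y [0.6443 0.7648 0.0017] F [ 0.5082 -1.1538 -4.431 ] gap 0.491 gf 30.0 q [-0.0978  0.5427 -0.8458  2.2105  1.2552  1.096  -0.9415]
delta_pos [ 0.0069 -0.      0.0099] dr [0. 0. 0.] rows>= 0.1
```

>>> jog_arm([
  {"delta_pos": [0.004,0,0.005],"dr": [0,0,0]},
  {"delta_pos": [0.007,0,0.01],"dr": [0,0,0]},
  {"delta_pos": [0.007,0,0.01],"dr": [0,0,0]},
  {"delta_pos": [0.007,0,0.01],"dr": [0,0,0]},
])

```text
clock: 24.9
tool_pos: [0.4871, 0.1453, 0.0792]
eef_rot: [[-0.623, 0.644, 0.443], [0.527, 0.765, -0.371], [-0.578, 0.003, -0.816]]
ft_force: [-5.0, -0.1, 14.7]
finger_gap: 0.497
grasp_force: 30.0
```

```bash
python3 - <<'E'
from h import *
s=st()
E
```

```text
t 24.9 grasp [0.4623 0.166  0.1249] z [ 0.4433 -0.3706 -0.8162] y [0.6445 0.7646 0.0028] F [-4.9823 -0.0906 14.6909] gap 0.497 gf 30.0 q [-0.1015  0.5466 -0.8434  2.2108  1.2627  1.1001 -0.9495]
```

>>> jog_arm([
  {"delta_pos": [-0.004,0,-0.006],"dr": [0,0,0]},
  {"delta_pos": [-0.004,0,-0.006],"dr": [0,0,0]},
])

```text
clock: 25.1
tool_pos: [0.4863, 0.1456, 0.0791]
eef_rot: [[-0.625, 0.644, 0.441], [0.528, 0.765, -0.369], [-0.575, 0.002, -0.818]]
ft_force: [-2.3, 1.1, 5.1]
finger_gap: 0.497
grasp_force: 30.0
```

>>> jog_arm([
  {"delta_pos": [0,0,0],"dr": [0,0,0]},
  {"delta_pos": [0,0,0],"dr": [0,0,0]},
  {"delta_pos": [0,0,0],"dr": [0,0,0]},
  {"delta_pos": [0,0,0],"dr": [0,0,0]},
  {"delta_pos": [0,0,-0.06],"dr": [0,0,0]},
  {"delta_pos": [0,0,-0.15],"dr": [0,0,0]},
  {"delta_pos": [0,0,-0.3],"dr": [0,0,0]},
  {"delta_pos": [0,0,-0.4],"dr": [0,0,0]},
  {"delta_pos": [0,0,-0.4],"dr": [0,0,0]},
], hand=0.7)

```text
clock: 26.0
tool_pos: [0.4419, 0.1853, 0.1625]
eef_rot: [[-0.626, 0.642, 0.443], [0.528, 0.767, -0.365], [-0.574, 0.006, -0.819]]
ft_force: [0.9, 1.3, 0.5]
finger_gap: 0.701
grasp_force: 0.0
```

```bash
python3 - <<'E'
from h import *
s=st();r=np.radians
for g,R in[((.46,.05,.22),rot(-.5,r(55))),((.52,-.10,.20),rot(-.2,r(55)))]:go(g,R)
im={"scene":cams.read_camera("scene"),"top":cams.read_camera("top")}
cv2.imwrite("pics/s5.png",np.hstack([cv2.resize(im["top"][200:360,150:310],(400,400),interpolation=cv2.INTER_CUBIC),cv2.resize(im["scene"][170:330,300:460],(400,400),interpolation=cv2.INTER_CUBIC)]))
E
```

```text
t 26.0 grasp [0.4171 0.2057 0.2083] z [ 0.4433 -0.3648 -0.8188] y [0.6418 0.7668 0.0058] F [0.9344 1.2692 0.5217] gap 0.701 gf 0.0 q [-0.0994  0.3739 -0.9839  2.1709  1.0174  1.1851 -0.8184]
delta_pos [-0.4609 -0.3432  0.2638] dr [-0.0172  0.0002 -0.0262] rows>= 3.2
delta_pos [-0.8712 -0.6137  0.6472] dr [-0.0446  0.0003 -0.0653] rows>= 6.2
```

View pics/s5.png

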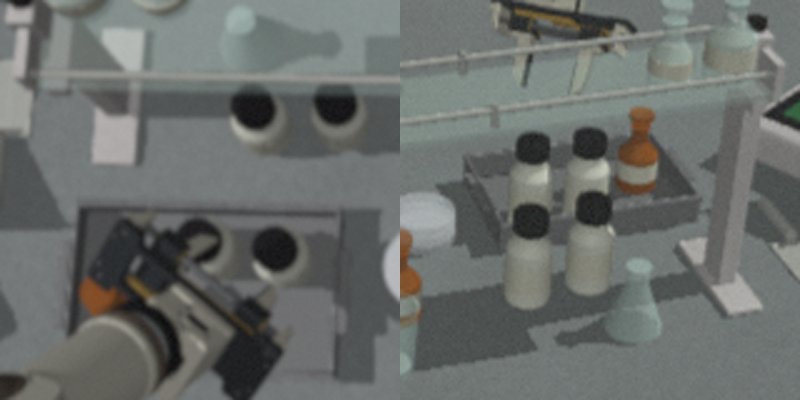

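Both placed bottles stand upright in the tray (scene crop (530,170), (590,165)) beside the amber (637,150). Next is bottle 5.

>>> jog_arm([
  {"delta_pos": [-0.12,-0.08,0.0],"dr": [-0.004,0,-0.006]},
  {"delta_pos": [-0.24,-0.17,0.08],"dr": [-0.008,0,-0.012]},
  {"delta_pos": [-0.36,-0.26,0.17],"dr": [-0.013,0,-0.019]},
  {"delta_pos": [-0.46,-0.343,0.264],"dr": [-0.0172,0,-0.0262]},
  {"delta_pos": [-0.57,-0.42,0.36],"dr": [-0.024,0,-0.036]},
  {"delta_pos": [-0.67,-0.48,0.46],"dr": [-0.031,0,-0.046]},
  {"delta_pos": [-0.77,-0.55,0.55],"dr": [-0.038,0,-0.056]},
  {"delta_pos": [-0.871,-0.614,0.647],"dr": [-0.0446,0,-0.0653]},
  {"delta_pos": [-0.871,-0.614,0.647],"dr": [-0.0446,0,-0.0653]},
  {"delta_pos": [-0.871,-0.614,0.647],"dr": [-0.0446,0,-0.0653]},
])

```text
clock: 27.1
tool_pos: [0.5482, -0.1165, 0.1502]
eef_rot: [[-0.804, 0.213, 0.556], [0.173, 0.977, -0.124], [-0.57, -0.004, -0.822]]
ft_force: [-0.3, 0.6, -0.1]
finger_gap: 0.702
grasp_force: 0.0
```

```bash
python3 - <<'E'
from h import *
s=st();r=np.radians
for g in((.545,-.135,.18),(.588,-.144,.1175)):go(g,rot(-.2,r(55)))
a=caps(({"scene":cams.read_camera("scene")},{"scene":[(271.7,268)]}))["scene"][0];print(a,atz("scene",a[0],.1165))
E
```

```text
t 27.1 grasp [ 0.517  -0.1095  0.1962] z [ 0.5559 -0.1245 -0.8219] y [ 0.213   0.9771 -0.0039] F [-0.3447  0.6294 -0.1177] gap 0.702 gf 0.0 q [ 0.9884  0.1682 -0.9086  2.3718  1.2899  0.1924  0.259 ]
delta_pos [-0.0716 -0.0729  0.1282] dr [-0.0018 -0.0008 -0.0015] rows>= 0.8
delta_pos [-0.0736 -0.0705  0.4338] dr [-0.0018 -0.0008 -0.0015] rows>= 2.2Traceback (most recent call last):
  File "<stdin>", line 4, in <module>
TypeError: 'NoneType' object is not subscriptable
```

```bash
python3 - <<'E'
from h import *
r=np.radians
go((.535,-.125,.185),rot(-.45,r(56)))
E
```

```text
delta_pos [-0.0377 -0.0863  0.084 ] dr [0.0212 0.0021 0.0316] rows>= 1.6
```

>>> jog_arm([
  {"delta_pos": [-0.01,-0.03,0.03],"dr": [0.007,0.0007,0.0105]},
  {"delta_pos": [-0.025,-0.06,0.06],"dr": [0.014,0.0014,0.021]},
  {"delta_pos": [-0.0377,-0.086,0.084],"dr": [0.0212,0.0021,0.0316]},
  {"delta_pos": [-0.0377,-0.086,0.084],"dr": [0.0212,0.0021,0.0316]},
  {"delta_pos": [-0.0377,-0.086,0.084],"dr": [0.0212,0.0021,0.0316]},
])

```text
clock: 27.65
tool_pos: [0.5648, -0.1326, 0.1397]
eef_rot: [[-0.75, 0.424, 0.508], [0.35, 0.906, -0.239], [-0.561, -0.001, -0.828]]
ft_force: [-0.2, 0.2, 0.3]
finger_gap: 0.701
grasp_force: 0.0
```

```bash
python3 - <<'E'
from h import *
s=st();r=np.radians
go((.588,-.144,.1175),rot(-.45,r(56)))
im=cams.read_camera("scene")
m=cv2.connectedComponentsWithStats((im.max(axis=2)[255:285,235:290]<45).astype(np.uint8))
for x,c in zip(m[2][1:],m[3][1:]):
    if x[4]>40: print(x,atz("scene",c+[235,255],.1165))
E
```

```text
t 27.65 grasp [ 0.5364 -0.1193  0.1861] z [ 0.5078 -0.2387 -0.8278] y [ 0.4235  0.9059 -0.0014] F [-0.1929  0.2383  0.3352] gap 0.701 gf 0.0 q [ 0.8169  0.253  -0.8537  2.3143  1.3942  0.4193 -0.0868]
delta_pos [-0.0351 -0.003   0.3555] dr [0.0009 0.0004 0.0018] rows>= 1.8
[ 30   7  14  13 126] [ 0.5852 -0.1428  0.1165]
[  1  13  14  13 144] [ 0.5896 -0.234   0.1165]
```

>>> jog_arm([
  {"delta_pos": [-0.035,-0.003,0.05],"dr": [0.0009,0.0004,0.0018]},
  {"delta_pos": [-0.035,-0.003,0.13],"dr": [0.0009,0.0004,0.0018]},
  {"delta_pos": [-0.035,-0.003,0.21],"dr": [0.0009,0.0004,0.0018]},
  {"delta_pos": [-0.035,-0.003,0.28],"dr": [0.0009,0.0004,0.0018]},
  {"delta_pos": [-0.035,-0.003,0.33],"dr": [0.0009,0.0004,0.0018]},
  {"delta_pos": [-0.035,-0.003,0.354],"dr": [0.0009,0.0004,0.0018]},
  {"delta_pos": [-0.035,-0.003,0.354],"dr": [0.0009,0.0004,0.0018]},
  {"delta_pos": [-0.035,-0.003,0.354],"dr": [0.0009,0.0004,0.0018]},
])

```text
clock: 28.5
tool_pos: [0.6159, -0.16, 0.0725]
eef_rot: [[-0.744, 0.439, 0.503], [0.364, 0.899, -0.246], [-0.56, -0.0, -0.828]]
ft_force: [-0.3, -0.2, -0.4]
finger_gap: 0.703
grasp_force: 0.0
```

>>> jog_arm([
  {"delta_pos": [0,0,0],"dr": [0,0,0]},
  {"delta_pos": [0,0,0],"dr": [0,0,0]},
  {"delta_pos": [0,0,0],"dr": [0,0,0]},
  {"delta_pos": [0,0,0],"dr": [0,0,0]},
  {"delta_pos": [0,0,0],"dr": [0,0,0]},
], hand=0.4, squeeze=30)

```text
clock: 29.0
tool_pos: [0.617, -0.1598, 0.0729]
eef_rot: [[-0.744, 0.439, 0.505], [0.363, 0.899, -0.246], [-0.561, 0.0, -0.828]]
ft_force: [0.9, 0.3, 2.9]
finger_gap: 0.498
grasp_force: 30.0
```

```bash
python3 - <<'E'
from h import *
s=st();p=np.array(s["tool_pos"])-.056*np.array(s["eef_rot"])[:,2]
go(p+[0,0,.02])
E
```

```text
t 29.0 grasp [ 0.5887 -0.146   0.1193] z [ 0.5045 -0.2459 -0.8276] y [0.4386 0.8987 0.0003] F [0.9488 0.2824 2.9297] gap 0.498 gf 30.0 q [ 0.7342  0.5083 -0.7563  2.2262  1.7485  0.5172 -0.3451]
delta_pos [-0.0449  0.     -0.0662] dr [0. 0. 0.] rows>= 0.4
```

>>> jog_arm([
  {"delta_pos": [-0.011,0,-0.016],"dr": [0,0,0]},
  {"delta_pos": [-0.022,0,-0.033],"dr": [0,0,0]},
  {"delta_pos": [-0.034,0,-0.05],"dr": [0,0,0]},
  {"delta_pos": [-0.045,0,-0.066],"dr": [0,0,0]},
  {"delta_pos": [-0.045,0,-0.066],"dr": [0,0,0]},
  {"delta_pos": [-0.045,0,-0.066],"dr": [0,0,0]},
  {"delta_pos": [-0.045,0,-0.066],"dr": [0,0,0]},
])

```text
clock: 29.7
tool_pos: [0.6161, -0.1604, 0.092]
eef_rot: [[-0.744, 0.44, 0.503], [0.364, 0.898, -0.246], [-0.56, -0.0, -0.829]]
ft_force: [-0.6, -0.3, -3.6]
finger_gap: 0.494
grasp_force: 30.0
```

```bash
python3 - <<'E'
from h import *
s=st();r=np.radians
for g,R in[((.555,-.135,.175),rot(-.45,r(56))),((.51,-.12,.225),rot(-.45,r(56))),((.49,-.03,.27),rot(-.5,r(56))),((.46,.08,.275),rot(-.6,r(55))),((.42,.15,.275),rot(-.7,r(55))),((.385,.205,.275),rot(-.75,r(57)))]: go(g,R,s)
E
```

```text
t 29.7 grasp [ 0.5879 -0.1466  0.1384] z [ 0.5029 -0.2464 -0.8285] y [ 0.4397  0.8981 -0.0002] F [-0.5742 -0.271  -3.597 ] gap 0.494 gf 30.0 q [ 0.7446  0.4595 -0.7632  2.2198  1.6455  0.4922 -0.255 ]
delta_pos [ 0.0331 -0.0155 -0.199 ] dr [-0.0005  0.0002 -0.0007] rows>= 1.0
delta_pos [ 0.0769 -0.0408 -0.47  ] dr [-0.0005  0.0002 -0.0007] rows>= 2.4
delta_pos [ 0.1668  0.241  -0.7481] dr [0.004  0.0002 0.0059] rows>= 4.0
delta_pos [ 0.4023  0.5705 -0.9341] dr [ 0.013  -0.0026  0.019 ] rows>= 5.8
delta_pos [ 0.6254  0.739  -1.085 ] dr [ 0.022  -0.0026  0.0321] rows>= 7.3
delta_pos [ 0.8187  0.8708 -1.2104] dr [0.0259 0.0029 0.0391] rows>= 8.5
```

Fz = -3.6 N: bottle 5 is full, which makes three. Carrying it to the free slot in front.

>>> jog_arm([
  {"delta_pos": [0.016,-0.008,-0.1],"dr": [0,0,0]},
  {"delta_pos": [0.033,-0.015,-0.199],"dr": [0,0,0]},
  {"delta_pos": [0.048,-0.024,-0.29],"dr": [0,0,0]},
  {"delta_pos": [0.062,-0.033,-0.38],"dr": [0,0,0]},
  {"delta_pos": [0.077,-0.02,-0.47],"dr": [0,0,0]},
  {"delta_pos": [0.1,0.04,-0.55],"dr": [0.001,0,0.001]},
  {"delta_pos": [0.13,0.14,-0.65],"dr": [0.002,0,0.003]},
  {"delta_pos": [0.167,0.241,-0.748],"dr": [0.004,0,0.006]},
  {"delta_pos": [0.23,0.33,-0.8],"dr": [0.007,0,0.01]},
  {"delta_pos": [0.3,0.42,-0.86],"dr": [0.01,0,0.014]},
  {"delta_pos": [0.35,0.49,-0.9],"dr": [0.0125,0,0.018]},
  {"delta_pos": [0.4,0.55,-0.934],"dr": [0.015,0,0.022]},
])

```text
clock: 30.9
tool_pos: [0.4845, 0.0584, 0.2308]
eef_rot: [[-0.671, 0.583, 0.458], [0.481, 0.812, -0.329], [-0.564, -0.001, -0.826]]
ft_force: [0.1, -0.2, -4.6]
finger_gap: 0.498
grasp_force: 30.0
```

```bash
python3 - <<'E'
from h import *
s=st();r=np.radians
for g,R in[((.42,.14,.275),rot(-.75,r(56))),((.387,.185,.275),rot(-.9,r(56)))]: go(g,R,s)
E
```

```text
t 30.9 grasp [0.4589 0.0769 0.277 ] z [ 0.4576 -0.3291 -0.826 ] y [ 0.583   0.8125 -0.0008] F [ 0.1303 -0.1635 -4.6024] gap 0.498 gf 30.0 q [ 0.8065  0.0325 -1.4238  2.2377  0.8227  0.8684 -0.2053]
delta_pos [ 0.2326  0.0986 -0.1481] dr [0.0113 0.0009 0.0169] rows>= 1.5
delta_pos [ 0.411   0.1495 -0.2699] dr [0.0247 0.0009 0.0366] rows>= 2.6
```

>>> jog_arm([
  {"delta_pos": [0.08,0.03,-0.05],"dr": [0.004,0,0.006]},
  {"delta_pos": [0.16,0.07,-0.1],"dr": [0.008,0,0.012]},
  {"delta_pos": [0.233,0.0986,-0.148],"dr": [0.0113,0.0009,0.0169]},
  {"delta_pos": [0.29,0.115,-0.19],"dr": [0.016,0.0009,0.023]},
  {"delta_pos": [0.35,0.133,-0.23],"dr": [0.02,0.0009,0.03]},
  {"delta_pos": [0.411,0.15,-0.27],"dr": [0.0247,0.0009,0.0366]},
  {"delta_pos": [0.411,0.15,-0.27],"dr": [0.0247,0.0009,0.0366]},
  {"delta_pos": [0.411,0.15,-0.27],"dr": [0.0247,0.0009,0.0366]},
])

```text
clock: 31.7
tool_pos: [0.4067, 0.1601, 0.2276]
eef_rot: [[-0.519, 0.782, 0.345], [0.65, 0.624, -0.435], [-0.555, -0.002, -0.832]]
ft_force: [-0.2, 0.3, -3.8]
finger_gap: 0.5
grasp_force: 30.0
```

```bash
python3 - <<'E'
from h import *
s=st();r=np.radians;R=rot(-.9,r(56))
go((.387,.185,.26),R);go((.387,.185,.127),R)
im=cams.read_camera("scene")
m=cv2.connectedComponentsWithStats((im.max(axis=2)[180:285,300:420]<45).astype(np.uint8))
for x,c in zip(m[2][1:],m[3][1:]):
    if x[4]>60: print(x,c+[300,180],atz("scene",c+[300,180],.1215))
E
```

```text
t 31.7 grasp [0.3873 0.1844 0.2741] z [ 0.3452 -0.4347 -0.8318] y [ 0.7816  0.6237 -0.0016] F [-0.1765  0.2754 -3.8062] gap 0.5 gf 30.0 q [ 0.1615  0.3397 -1.276   2.0951  0.8584  1.388  -0.8321]
delta_pos [0.0325 0.0005 0.0455] dr [ 0.     -0.0008  0.0005] rows>= 0.3
delta_pos [0.3279 0.0013 0.488 ] dr [ 0.     -0.0008  0.0005] rows>= 2.9
[70 42 12 11 65] [375.3231 228.1077] [0.4677 0.2448 0.1215]
[47 44 12 11 71] [352.9155 229.8592] [0.4566 0.1681 0.1215]
[ 71  67  13  13 124] [377.2419 252.9194] [0.6081 0.1924 0.1215]
[ 46  72  13  13 128] [352.0859 258.2578] [0.6131 0.1058 0.1215]
```

>>> jog_arm([
  {"delta_pos": [0.03,0.001,0.045],"dr": [0,0,0]},
  {"delta_pos": [0.08,0.001,0.12],"dr": [0,0,0]},
  {"delta_pos": [0.13,0.001,0.195],"dr": [0,0,0]},
  {"delta_pos": [0.18,0.001,0.27],"dr": [0,0,0]},
  {"delta_pos": [0.23,0.001,0.34],"dr": [0,0,0]},
  {"delta_pos": [0.268,0.001,0.4],"dr": [0,0,0]},
  {"delta_pos": [0.298,0.001,0.443],"dr": [0,0,0]},
  {"delta_pos": [0.317,0.001,0.471],"dr": [0,0,0]},
  {"delta_pos": [0.328,0.001,0.488],"dr": [0,0,0]},
  {"delta_pos": [0.328,0.001,0.488],"dr": [0,0,0]},
  {"delta_pos": [0.328,0.001,0.488],"dr": [0,0,0]},
])

```text
clock: 32.85
tool_pos: [0.407, 0.1598, 0.0814]
eef_rot: [[-0.517, 0.783, 0.345], [0.651, 0.622, -0.436], [-0.556, -0.0, -0.831]]
ft_force: [-0.1, -0.1, -3.4]
finger_gap: 0.494
grasp_force: 30.0
```

>>> jog_arm([
  {"delta_pos": [0.003,0,0.004],"dr": [0,0,0]},
  {"delta_pos": [0.005,0,0.007],"dr": [0,0,0]},
  {"delta_pos": [0.005,0,0.007],"dr": [0,0,0]},
])

```text
clock: 33.15
tool_pos: [0.4067, 0.1597, 0.0789]
eef_rot: [[-0.517, 0.783, 0.345], [0.651, 0.622, -0.436], [-0.556, -0.001, -0.831]]
ft_force: [0.1, 0.0, -4.7]
finger_gap: 0.495
grasp_force: 30.0
```

```bash
python3 - <<'E'
from h import *
s=st()
E
```

```text
t 33.15 grasp [0.3874 0.1841 0.1255] z [ 0.3451 -0.4358 -0.8312] y [ 0.7832  0.6217 -0.0008] F [ 0.1165  0.0158 -4.7206] gap 0.495 gf 30.0 q [-0.09    0.6381 -1.041   2.2022  1.1331  1.3027 -1.185 ]
```

Still hanging, so I'll lower it about 2 mm more.

>>> jog_arm([
  {"delta_pos": [0.003,0,0.004],"dr": [0,0,0]},
  {"delta_pos": [0.005,0,0.007],"dr": [0,0,0]},
  {"delta_pos": [0.005,0,0.007],"dr": [0,0,0]},
])

```text
clock: 33.45
tool_pos: [0.4071, 0.1597, 0.0776]
eef_rot: [[-0.516, 0.783, 0.347], [0.65, 0.622, -0.437], [-0.558, -0.0, -0.83]]
ft_force: [-1.4, 0.8, 6.3]
finger_gap: 0.498
grasp_force: 30.0
```

```bash
python3 - <<'E'
from h import *
s=st()
E
```

```text
t 33.45 grasp [0.3877 0.1842 0.1241] z [ 0.3465 -0.4368 -0.8301] y [ 0.7831  0.622  -0.0004] F [-1.404   0.8135  6.3149] gap 0.498 gf 30.0 q [-0.0934  0.6421 -1.0382  2.2023  1.1374  1.304  -1.1896]
```

Touched down. Releasing and backing well clear.

>>> jog_arm([
  {"delta_pos": [0,0,0],"dr": [0,0,0]},
  {"delta_pos": [0,0,0],"dr": [0,0,0]},
  {"delta_pos": [0,0,0],"dr": [0,0,0]},
  {"delta_pos": [0,0,0],"dr": [0,0,0]},
  {"delta_pos": [0,0,-0.06],"dr": [0,0,0]},
  {"delta_pos": [0,0,-0.15],"dr": [0,0,0]},
  {"delta_pos": [0,0,-0.3],"dr": [0,0,0]},
  {"delta_pos": [0,0,-0.5],"dr": [0,0,0]},
  {"delta_pos": [-0.1,0,-0.65],"dr": [0,0,0]},
  {"delta_pos": [-0.1,0,-0.65],"dr": [0,0,0]},
  {"delta_pos": [-0.1,0,-0.65],"dr": [0,0,0]},
], hand=0.7)

```text
clock: 34.55
tool_pos: [0.3639, 0.2144, 0.2265]
eef_rot: [[-0.516, 0.784, 0.347], [0.651, 0.621, -0.435], [-0.557, 0.001, -0.831]]
ft_force: [0.3, -0.6, 0.1]
finger_gap: 0.696
grasp_force: 0.0
```

```bash
python3 - <<'E'
from h import *
st()
im={"scene":cams.read_camera("scene"),"top":cams.read_camera("top")}
cv2.imwrite("pics/s6.png",np.hstack([cv2.resize(im["top"][190:370,145:445],(450,270),interpolation=cv2.INTER_CUBIC),cv2.resize(im["scene"][170:350,220:453],(350,270),interpolation=cv2.INTER_CUBIC)]))
E
```

```text
t 34.55 grasp [0.3445 0.2388 0.273 ] z [ 0.3467 -0.4354 -0.8308] y [0.7835 0.6214 0.0013] F [ 0.3246 -0.5727  0.1074] gap 0.696 gf 0.0 q [-0.0372  0.403  -1.2603  2.0532  0.8318  1.4837 -0.9829]
```

View pics/s6.png

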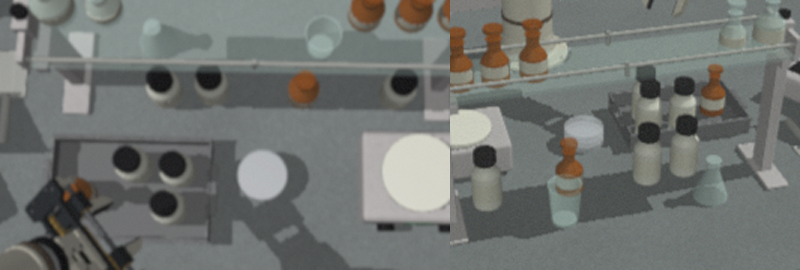

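The picture shows three white bottles upright in the tray (top crop (128,162), (173,168), (165,207)) with the amber still in place. White bottles 2, 3 and 6 and the amber one stand in the row, and nothing else has been disturbed.

```bash
python3 -c "
from workcell import robot
print(robot.sign_off())"
```

```text
the job is handed in; nothing more can be done
None
```

Job handed in at about 35 s of the 72 s limit: three full white bottles stand upright in the tray beside the amber bottle, the two empties I hefted are back in their places, and the sixth white bottle was left untouched.

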